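# Charge the bench tumbler with bolsters and media and start it

## Robot

A 6-joint arm with a two-finger parallel gripper is mounted at the origin on the work surface. World frame = base frame: x ahead of the robot, y to its left, z up, the work surface at z = 0. Lengths are in m, angles in degrees, forces in N, time in s.
With the tool pointing down it reaches from about 0.4 to 0.825 m from the base axis. Payload 7 kg.
Tool frame: the origin (TCP) lies midway between the tips of the shut fingers; the grasp point (between the pads) lies 19 mm behind it; z points along the fingers, y is the direction in which the jaws open and shut (so a half turn about z gives the same grasp; the last joint's range is limited). The gripper opens to 88 mm and grips with 3 to 60 N. Pads are 19 mm wide; open, the fingers measure 130 mm over their backs; the gripper's body (78 mm by 193 mm) begins 47 mm behind the grasp point.
Start: joints at [92.997, 20.546, 0.682, 0, -70.136, -16.507], TCP at [0.158, 0.656, 0.227] pointing down, gripper open.
Joint ranges: [-176.03, 176.03], [-82.01, 121.73], [-58.28, 71.71], [-173.87, 95.51], [-174.79, -0.11], [-173.66, 173.66]. Speed limits (degrees/s): [136.94, 136.94, 172.46, 180, 180, 180].

## Interface

Orientations are given as [roll, pitch, yaw] about the fixed x, y, z axes, in that order (R = Rz(yaw) Ry(pitch) Rx(roll)).
In Python, from plant import ctrl gives the robot as it stands.
- The arm moves only by the tool jog_arm, never from a script. Its argument "deltas" is a list of rows, each a list of 2 entries, a list of its own where there are three numbers: the shift along the tool's x, y, z in m, then the turn about the tool's z in degrees. A call has 1 to 20 rows; each row is the pose to reach, as a shift and turn from the pose commanded when the call began, along the tool's axes at that moment; what a row does not reach only later rows make up. A row lasts 1/10 s, in which the tool goes at most 50 mm and 8.59 degrees, less where a joint would pass 70% of its speed; a pose out of reach is approached as far as the arm can. A call with a gripper value outside its range is refused whole. "jaw" is the closure, from -1 (fully open) to 1 (shut), set as the call begins (left out, the last holds). The fingers move at their own pace and stop on an object; the grip force is fixed at half the most. Time passes only in rows, so rows that repeat a pose let the fingers close. It gives the time, the measured TCP pose, the force and the opening at its end, in the units of the state.
- ctrl.get_obs(): the state, without advancing time (a new reading comes with each control period).
- ctrl.snapshot(name): name is "scene" or "side" or "wrist"; returns the picture (400x640x3 uint8, red, green, blue); there is no depth.
- ctrl.camera_params(name): a dict with "camera_matrix" (3x3 intrinsics, pixels), "position" and "rotation" of the camera in the world. Camera axes: x right, y down, z forward; pixel columns grow to the right and rows downward; lengths in m; the calibration is good to about 2 mm. A picture is of the moment at which its call begins: read the wrist's pose just before it. camera_params takes no time and is no camera call; for the wrist camera it gives the pose at the moment of the call.
- ctrl.close_job(): hands the job in, once; it reports no verdict.
Trained networks look in the newest picture that a camera, given by its name, has taken for a name from the list of things; names that differ only in an ending like _2 or _b are one class to them, and where a whole thing is asked for, a point or a joint stands for the part that bears it (a point fixed in the world has none). Each returns a list of dicts, best first, with "conf" (0 to 1); they miss things now and then, are a little off and sometimes report something else, mostly with a low value. They report only what shows in the picture. A call takes as long as a camera call.
- ctrl.boxes_of(query, camera): "bbox" ([left, top, width, height] as shares, 0 to 1, of the picture: columns of its width, rows of its height, round what is visible of it).
- ctrl.cut_out(query, camera): "mask" (400x640 bool, what is visible of it) and "bbox" ([left, top, width, height] as shares, 0 to 1, of the picture: columns of its width, rows of its height, round what is visible of it).
The state is a dict: "clock": time; "joint_pos": joint angles; "qvel": joint speeds; "tau": joint torques, N m; "tool_pos": TCP position; "orientation": TCP orientation; "force": force on the tool from outside, world axes, zero at the start; "moment": the same for the moment, N m; "opening": finger opening in m.
Only numpy, scipy, OpenCV 4.12 (cv2) and the standard library are available. Lean on these libraries where they do the work, as an engineer would, in place of code of your own. Each camera call takes 0.05 s, during which the arm holds its last target. There are 200 camera calls.

## Task

Get the bench tumbler going: put every brass knife bolster lying on the bench into its tub, tip the cup of ceramic media into the tub too so that every piece ends up in there, and stand the empty cup upright on its tray again. When everything is in, push the loading door down until its latch snaps in, then press the start button all the way; leave the other things on the bench where they are.

Things in the scene. Friction and masses are not known exactly. Their poses are not given: they have to be found in the camera images.
- tub (a point): centre of the tumbler's tub floor, 35 mm above the bench; z up, -x is the machine's louvred front. Fixed grey housing 240 (x) x 260 (y) x 130 mm high, centred here, a motor 115 mm high on its back (+x); in its top the open black-lined tub, 170 (x) x 180 (y) mm inside, 95 mm deep, with a 45 degree cove 20 mm high at the foot of its front and back walls
- door (a joint): angle (rad) of the loading door, an aluminium frame with a clear window, 200 (along machine x) x 220 x 12 mm, hinged along the machine's +y rim: 0 shut (flat over the tub), grows as its free edge swings up, stop at 1.7; starts open, about upright, at 1.45 to 1.62. Stiff hinge: it stays where it is left and needs 1 to 5 N at the free edge to move
- door_hinge (a point): middle of the door's hinge line (along machine x), 131 mm above the bench, 115 mm to the tub's +y. Axes turn with the door: the panel runs 220 mm along its -y, underside at z = 0, outer face (up when shut) at z = 12 mm. At the free edge the outer face carries the dark steel latch case, 50 x 30 x 14 mm, top centre at (0, -204, 26) mm: a good place to press
- latch (a joint): travel (m) of the sprung bevelled bolt that sticks out 12 mm at the door's free edge: 0 fully out, 0.010 pressed right in. Near shut its bevel rides over the strike bar (10 to 15 N at the door's edge), then it snaps out below the bar and holds the door. The strike, 44 mm long (x), stands on the housing's -y rim, 114 mm from the tub's centre, top 166 mm above the bench
- start (a joint): travel (m) of the start button: 0 released, 0.006 fully down (about 5 N), springs back. The machine counts as started at 0.004
- start_top (a point): centre of the top of the start button, a white cap 28 mm across, 127 mm above the bench, pressed straight down. It sits on the grey control pod, 85 (x) x 62 (y) mm, 105 mm high, that stands against the machine's -y side; the pod's centre is 161 mm towards -y and 35 mm towards -x of the tub's centre
- cup: folded aluminium pouring cup, flat upright sides; origin under its floor, z up. 61 mm wide (y) outside, 70 mm high, 3.5 mm sheet. Floor from x = -26 to 32 mm, upright back, strap handle to x = 64 mm; the front is a pouring lip rising at 40 degrees from the floor's edge to x = -105 mm at the rim. 110 to 180 g; media fills it to 38 mm and slides out when tipped 60 to 80 degrees
- tray: flat steel tray, fixed, 180 (x) x 140 (y) mm, rim 12 mm high, floor 3 mm thick; origin at the centre of its underside. The cup stands on it
- bolster1: brass knife bolster, 90 g: a flat flange 50 (x) x 22 (y) x 8 mm with a block 26 (x) x 16 (y) mm in its middle rising to 22 mm; origin at the centre of the flange's underside, lies flange down. May be absent
- bolster2: brass knife bolster, 90 g: a flat flange 50 (x) x 22 (y) x 8 mm with a block 26 (x) x 16 (y) mm in its middle rising to 22 mm; origin at the centre of the flange's underside, lies flange down. May be absent
- bolster3: brass knife bolster, 90 g: a flat flange 50 (x) x 22 (y) x 8 mm with a block 26 (x) x 16 (y) mm in its middle rising to 22 mm; origin at the centre of the flange's underside, lies flange down. May be absent
- bolster4: brass knife bolster, 90 g: a flat flange 50 (x) x 22 (y) x 8 mm with a block 26 (x) x 16 (y) mm in its middle rising to 22 mm; origin at the centre of the flange's underside, lies flange down. May be absent
- bolster5: brass knife bolster, 90 g: a flat flange 50 (x) x 22 (y) x 8 mm with a block 26 (x) x 16 (y) mm in its middle rising to 22 mm; origin at the centre of the flange's underside, lies flange down. May be absent
- media1: piece of white ceramic tumbling media: a cylinder 16 mm across, 17 mm long, 11 g; origin at the centre of one end, z along its axis. Starts in the cup
- media2: piece of white ceramic tumbling media: a cylinder 16 mm across, 17 mm long, 11 g; origin at the centre of one end, z along its axis. Starts in the cup
- media3: piece of white ceramic tumbling media: a cylinder 16 mm across, 17 mm long, 11 g; origin at the centre of one end, z along its axis. Starts in the cup
- media4: piece of white ceramic tumbling media: a cylinder 16 mm across, 17 mm long, 11 g; origin at the centre of one end, z along its axis. Starts in the cup
- media5: piece of white ceramic tumbling media: a cylinder 16 mm across, 17 mm long, 11 g; origin at the centre of one end, z along its axis. Starts in the cup
- media6: piece of white ceramic tumbling media: a cylinder 16 mm across, 17 mm long, 11 g; origin at the centre of one end, z along its axis. Starts in the cup
- media7: piece of white ceramic tumbling media: a cylinder 16 mm across, 17 mm long, 11 g; origin at the centre of one end, z along its axis. Starts in the cup
- media8: piece of white ceramic tumbling media: a cylinder 16 mm across, 17 mm long, 11 g; origin at the centre of one end, z along its axis. Starts in the cup
- tape: roll of black tape, 64 mm across, 19 mm high; not part of the job
- tin: round metal tin, 57 mm across, 39 mm high; not part of the job
- wax_bar: bar of polishing wax in a paper sleeve, 60 x 36 x 28 mm; not part of the job

How it is judged (in metres and radians):
On the way, in this order (a step that is already met when the one before it is completed fails the run):
1. the cup is tipped over the tub (angle between cup's own z axis and vertical above 0.9 rad and horizontal distance between cup and tub below 0.18 m and height (world z) of cup above 0.1 m).
2. every bolster and every piece of media is in the tub, the door still open (x of bolster1 in the frame of tub between -0.09 and 0.09 m and y of bolster1 in the frame of tub between -0.095 and 0.095 m and z of bolster1 in the frame of tub between -0.01 and 0.085 m and x of bolster2 in the frame of tub between -0.09 and 0.09 m and y of bolster2 in the frame of tub between -0.095 and 0.095 m and z of bolster2 in the frame of tub between -0.01 and 0.085 m and x of bolster3 in the frame of tub between -0.09 and 0.09 m and y of bolster3 in the frame of tub between -0.095 and 0.095 m and z of bolster3 in the frame of tub between -0.01 and 0.085 m and x of bolster4 in the frame of tub between -0.09 and 0.09 m and y of bolster4 in the frame of tub between -0.095 and 0.095 m and z of bolster4 in the frame of tub between -0.01 and 0.085 m and x of bolster5 in the frame of tub between -0.09 and 0.09 m and y of bolster5 in the frame of tub between -0.095 and 0.095 m and z of bolster5 in the frame of tub between -0.01 and 0.085 m and x of media1 in the frame of tub between -0.09 and 0.09 m and y of media1 in the frame of tub between -0.095 and 0.095 m and z of media1 in the frame of tub between -0.01 and 0.085 m and x of media2 in the frame of tub between -0.09 and 0.09 m and y of media2 in the frame of tub between -0.095 and 0.095 m and z of media2 in the frame of tub between -0.01 and 0.085 m and x of media3 in the frame of tub between -0.09 and 0.09 m and y of media3 in the frame of tub between -0.095 and 0.095 m and z of media3 in the frame of tub between -0.01 and 0.085 m and x of media4 in the frame of tub between -0.09 and 0.09 m and y of media4 in the frame of tub between -0.095 and 0.095 m and z of media4 in the frame of tub between -0.01 and 0.085 m and x of media5 in the frame of tub between -0.09 and 0.09 m and y of media5 in the frame of tub between -0.095 and 0.095 m and z of media5 in the frame of tub between -0.01 and 0.085 m and x of media6 in the frame of tub between -0.09 and 0.09 m and y of media6 in the frame of tub between -0.095 and 0.095 m and z of media6 in the frame of tub between -0.01 and 0.085 m and x of media7 in the frame of tub between -0.09 and 0.09 m and y of media7 in the frame of tub between -0.095 and 0.095 m and z of media7 in the frame of tub between -0.01 and 0.085 m and x of media8 in the frame of tub between -0.09 and 0.09 m and y of media8 in the frame of tub between -0.095 and 0.095 m and z of media8 in the frame of tub between -0.01 and 0.085 m and value of joint door above 0.3 rad), for 0.2 s.
3. the door is shut and its latch has snapped in (value of joint door below 0.03 rad and value of joint latch below 0.002 m), for 0.2 s.
4. the start button is pressed, the door latched (all of step 3 and value of joint start above 0.004 m), for 0.05 s.
At the end, for the whole second after the job is handed in: all bolsters present and all eight media pieces lie in the tub below its rim; door under 0.03 rad with the latch bolt out (under 2 mm); cup still, upright within 0.1 rad, its foot on the tray floor, within 65 mm (x) and 45 mm (y) of the tray centre; button sprung back (all of step 3 and x of bolster1 in the frame of tub between -0.09 and 0.09 m and y of bolster1 in the frame of tub between -0.095 and 0.095 m and z of bolster1 in the frame of tub between -0.01 and 0.085 m and x of bolster2 in the frame of tub between -0.09 and 0.09 m and y of bolster2 in the frame of tub between -0.095 and 0.095 m and z of bolster2 in the frame of tub between -0.01 and 0.085 m and x of bolster3 in the frame of tub between -0.09 and 0.09 m and y of bolster3 in the frame of tub between -0.095 and 0.095 m and z of bolster3 in the frame of tub between -0.01 and 0.085 m and x of bolster4 in the frame of tub between -0.09 and 0.09 m and y of bolster4 in the frame of tub between -0.095 and 0.095 m and z of bolster4 in the frame of tub between -0.01 and 0.085 m and x of bolster5 in the frame of tub between -0.09 and 0.09 m and y of bolster5 in the frame of tub between -0.095 and 0.095 m and z of bolster5 in the frame of tub between -0.01 and 0.085 m and x of media1 in the frame of tub between -0.09 and 0.09 m and y of media1 in the frame of tub between -0.095 and 0.095 m and z of media1 in the frame of tub between -0.01 and 0.085 m and x of media2 in the frame of tub between -0.09 and 0.09 m and y of media2 in the frame of tub between -0.095 and 0.095 m and z of media2 in the frame of tub between -0.01 and 0.085 m and x of media3 in the frame of tub between -0.09 and 0.09 m and y of media3 in the frame of tub between -0.095 and 0.095 m and z of media3 in the frame of tub between -0.01 and 0.085 m and x of media4 in the frame of tub between -0.09 and 0.09 m and y of media4 in the frame of tub between -0.095 and 0.095 m and z of media4 in the frame of tub between -0.01 and 0.085 m and x of media5 in the frame of tub between -0.09 and 0.09 m and y of media5 in the frame of tub between -0.095 and 0.095 m and z of media5 in the frame of tub between -0.01 and 0.085 m and x of media6 in the frame of tub between -0.09 and 0.09 m and y of media6 in the frame of tub between -0.095 and 0.095 m and z of media6 in the frame of tub between -0.01 and 0.085 m and x of media7 in the frame of tub between -0.09 and 0.09 m and y of media7 in the frame of tub between -0.095 and 0.095 m and z of media7 in the frame of tub between -0.01 and 0.085 m and x of media8 in the frame of tub between -0.09 and 0.09 m and y of media8 in the frame of tub between -0.095 and 0.095 m and z of media8 in the frame of tub between -0.01 and 0.085 m and x of cup in the frame of tray between -0.065 and 0.065 m and y of cup in the frame of tray between -0.045 and 0.045 m and z of cup in the frame of tray below 0.01 m and angle between cup's own z axis and vertical below 0.1 rad and linear speed of cup below 0.02 m/s and value of joint start below 0.002 m); the robot touches nothing.
It fails at once if the tape roll is shifted by more than 4 cm (distance of tape from where it was at the start of the episode above 0.04 m).
It fails at once if the tin is shifted by more than 4 cm (distance of tin from where it was at the start of the episode above 0.04 m).
It fails at once if the bar of wax is shifted by more than 4 cm (distance of wax_bar from where it was at the start of the episode above 0.04 m).
Of bolster1, bolster2, bolster3, bolster4, bolster5 only 2 to 5 are there at a start; the rules pass over those that are not, and their reading is None.
At some moment in a run one of bolster1, bolster2, bolster3, bolster4, bolster5 may be knocked a few centimetres aside while the robot is not near it.
It also fails if it takes over 210 s, if anything falls off the work surface, if the arm or the gripper's body presses on something with over 40 N, if the wrist force passes 120 N, or if a joint passes its speed limit or range.

## Working session

There is one attempt and no reset: what is moved stays moved. The work goes in short steps, Python scripts to look and compute and a tool call to move; the robot and the scene stay as the last step left them, time stands still between calls to the robot, and variables do not carry over. Pictures are saved under pics/ and viewed, and the job is handed in when it is done.

Besides the shell and the picture viewer there is one more tool, called after ">>>" by a JSON object that holds its "method" and its "body", one argument or row to a line. jog_arm: Moves the arm, as the interface text tells. Its arguments: {"type":"object","properties":{"deltas":{"type":"array","items":{"type":"array"}},"jaw":{"type":"number"}},"required":["deltas"]}

```bash
mkdir -p pics; ls; python3 - <<'E'
from plant import ctrl
import cv2
o=ctrl.get_obs();print(o)
for n in("scene","side","wrist"):
    p=ctrl.camera_params(n);print(n,p)
    cv2.imwrite(f"pics/{n}0.png",ctrl.snapshot(n)[:,:,::-1])
E
```

```text
pics
{'clock': 0.0, 'joint_pos': array([ 9.29988460e+01,  2.05919324e+01,  6.33292634e-01, -2.19173332e-02,
       -7.01340314e+01, -1.65047148e+01]), 'qvel': array([ 0.05144121,  0.01542146, -0.02328989, -0.02127858,  0.12297367,
        0.06782719]), 'tau': array([ 5.11237213e-04, -5.82718277e+01,  2.93062645e+01,  6.99768305e+00,
        7.06877807e-03, -1.49211683e-04]), 'tool_pos': array([0.15756844, 0.65584946, 0.22560775]), 'orientation': array([ 1.79905293e+02, -6.57557408e-03, -1.35133280e+01]), 'force': array([ 0.67179622, -0.54625591,  0.54942946]), 'moment': array([ 0.0282308 , -0.01091601,  0.01739833]), 'opening': 0.08753794699683196}
scene {'camera_matrix': array([[400.04483375,   0.        , 325.50460306],
       [  0.        , 400.04483375, 203.61394384],
       [  0.        ,   0.        ,   1.        ]]), 'position': array([0.94864198, 0.19025028, 0.91411962]), 'rotation': array([-148.13952387,    0.64732794,  117.44606569])}
side {'camera_matrix': array([[408.50800837,   0.        , 314.83972346],
       [  0.        , 408.50800837, 199.51268456],
       [  0.        ,   0.        ,   1.        ]]), 'position': array([ 0.48220207, -0.94507696,  0.81280515]), 'rotation': array([-127.9509906 ,    0.71077236,   -0.9750089 ])}
wrist {'camera_matrix': array([[298.32479057,   0.        , 320.03144713],
       [  0.        , 298.32479057, 200.67196922],
       [  0.        ,   0.        ,   1.        ]]), 'position': array([0.23556607, 0.63832599, 0.38385197]), 'rotation': array([ 1.63005052e+02, -1.26213700e-01, -1.03536356e+02])}
```

View pics/scene0.png

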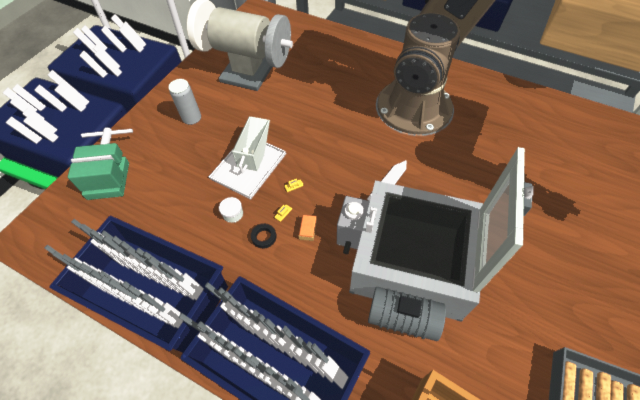

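View pics/side0.png

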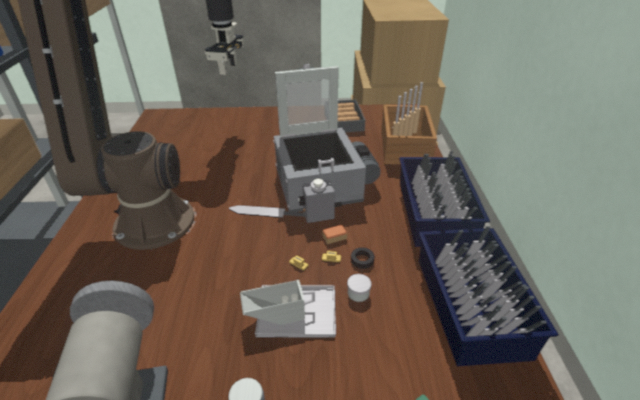

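View pics/wrist0.png

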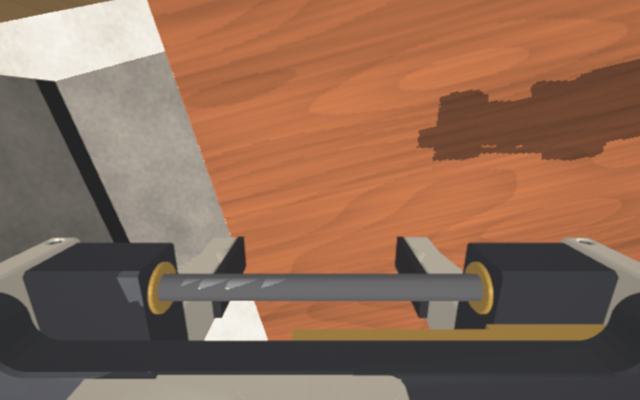

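```bash
cat > h.py <<'E'
from plant import ctrl
import numpy as np, cv2
from scipy.spatial.transform import Rotation as R
def cam(n):
    p=ctrl.camera_params(n);return p["camera_matrix"],np.array(p["position"]),R.from_euler("xyz",p["rotation"],degrees=True).as_matrix()
def ray(c,u,v,z):  # pixel -> world at height z
    K,t,M=c;d=M@np.linalg.solve(K,[u,v,1.]);return t+d*(z-t[2])/d[2]
def proj(c,P):
    K,t,M=c;q=K@(M.T@(np.asarray(P,float)-t));return q[:2]/q[2]
def crop(n,img,x,y,w,h,s): cv2.imwrite(f"pics/{n}.png",cv2.resize(img[y:y+h,x:x+w,::-1],None,fx=s,fy=s,interpolation=cv2.INTER_CUBIC))
E
python3 - <<'E'
from h import *
im=cv2.imread("pics/scene0.png")[:,:,::-1]
crop("s_mach",im,330,140,220,200,3.6)
crop("s_cup",im,200,105,140,150,4)
im=cv2.imread("pics/side0.png")[:,:,::-1]
crop("d_mach",im,225,55,170,170,3.5); crop("d_cup",im,220,235,180,120,4)
for n in("scene","side"):
    for q in("bolster1","cup","tray","tape","tin","wax_bar","door"):
        if q=="bolster1" or 1:
            r=ctrl.boxes_of(q,n)
            for b in r: print(n,q,round(b["conf"],2),np.round(np.array(b["bbox"])*[640,400,640,400]).astype(int))
E
```

```text
scene bolster1 0.48 [287 177  16  11]
scene bolster1 0.43 [276 206  13  17]
scene cup 0.74 [231 119  38  52]
scene tray 0.75 [209 146  76  53]
scene tape 0.69 [249 221  25  29]
scene tin 0.69 [218 197  24  24]
scene tin 0.2 [337 146 197 196]
scene wax_bar 0.86 [297 217  19  24]
scene door 0.86 [475 145  58 147]
side bolster1 0.69 [325 251  16   9]
side bolster1 0.48 [287 254  21  18]
side cup 0.66 [240 283  75  39]
side tray 0.77 [253 284  82  53]
side tray 0.66 [276  61  62  74]
side tape 0.57 [352 245  19  23]
side tape 0.37 [322 226  25  16]
side tin 0.86 [346 275  26  26]
side tin 0.36 [253 282  84  57]
side tin 0.28 [291 255  18  17]
side tin 0.17 [318 226  31  16]
side wax_bar 0.78 [318 225  31  16]
side door 0.77 [276  62  61  70]
side door 0.57 [289 256  20  16]
```

View pics/s_mach.png

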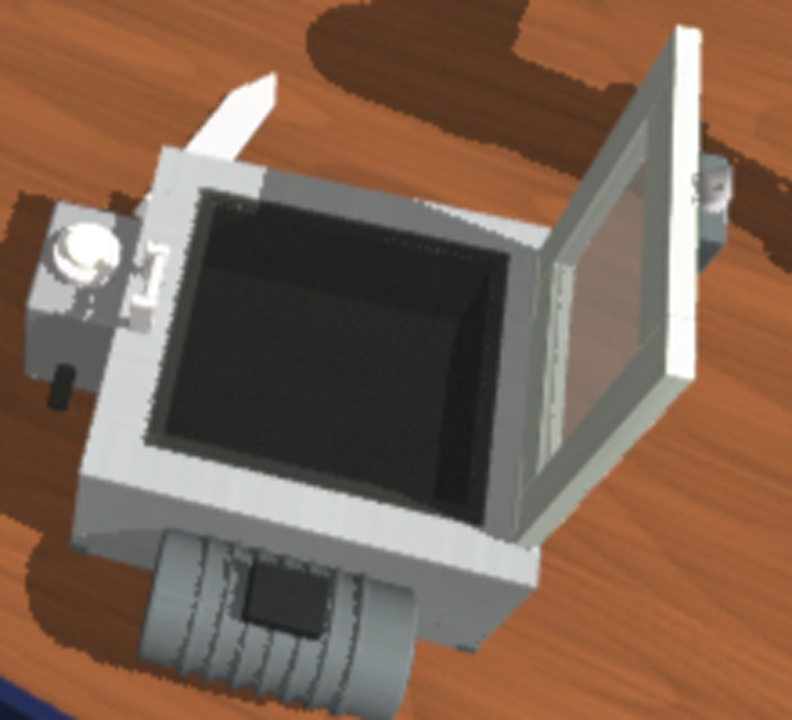

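View pics/s_cup.png

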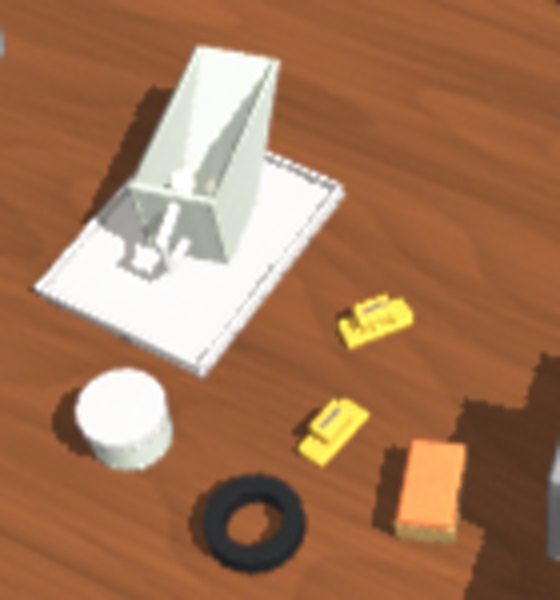

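View pics/d_mach.png

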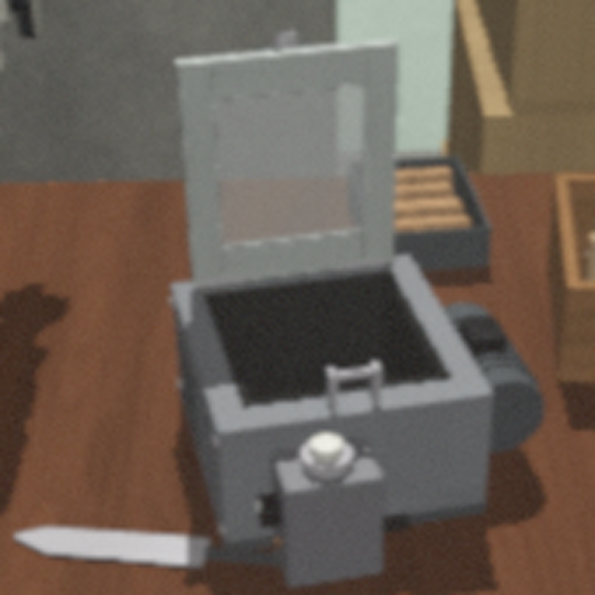

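View pics/d_cup.png

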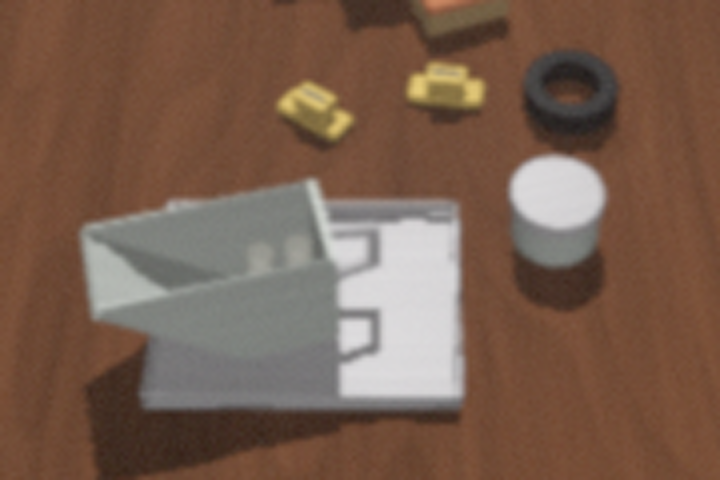

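```bash
cat >> h.py <<'E'
from scipy.optimize import least_squares
def fit(obs,x0):  # obs: (cam, uv, local xyz with world z)
    def f(p):
        c,s=np.cos(p[2]),np.sin(p[2]);o=[]
        for ca,uv,L in obs: o.append(proj(ca,[p[0]+c*L[0]-s*L[1],p[1]+s*L[0]+c*L[1],L[2]])-uv)
        return np.concatenate(o)
    r=least_squares(f,x0,loss="soft_l1");return r.x,np.round(f(r.x).reshape(-1,2),1)
def tow(p,l):
    c,s=np.cos(p[2]),np.sin(p[2]);return np.array([p[0]+c*l[0]-s*l[1],p[1]+s*l[0]+c*l[1]])
def bolsters(n,q="bolster1"):
    c=cam(n);out=[]
    ctrl.snapshot(n)
    for b in ctrl.cut_out(q,n):
        v,u=np.nonzero(b["mask"]); 
        if len(u)<20: continue
        P=np.array([ray(c,a,d,.008)[:2] for a,d in zip(u,v)]).astype(np.float32)
        r=cv2.minAreaRect(P*1000);w,h=r[1];a=r[2]+(0 if w>h else 90)
        print(n,round(b["conf"],2),"n",len(u),"ctr",np.round(r[0],1),"size",np.round(r[1],1),"long axis deg",round(a%180,1))
E
python3 - <<'E'
from h import *
S=cam("scene");D=cam("side")
s=lambda u,v:np.array([330+u/3.6-.36,140+v/3.6-.36]);d=lambda u,v:np.array([225+u/3.5-.36,55+v/3.5-.36])
o=[(S,s(163,147),(-.12,-.13,.13)),(S,s(80,477),(.12,-.13,.13)),(S,s(537,587),(.12,.13,.13)),
(S,s(205,190),(-.085,-.09,.13)),(S,s(145,443),(.085,-.09,.13)),(S,s(485,525),(.085,.09,.13)),(S,s(508,257),(-.085,.09,.13)),
(S,s(86,243),(-.035,-.161,.127)),(S,s(153,247),(-.022,-.114,.166)),(S,s(138,310),(.022,-.114,.166)),
(D,d(212,432),(-.12,-.13,.13)),(D,d(490,390),(.12,-.13,.13)),(D,d(408,255),(.12,.13,.13)),(D,d(172,290),(-.12,.13,.13)),(D,d(328,450),(-.035,-.161,.127)),(D,d(328,370),(-.022,-.114,.166)),(D,d(381,365),(.022,-.114,.166))]
m,r=fit(o,[.5,.4,0]);print("machine",m,np.degrees(m[2]),r.tolist())
s=lambda u,v:np.array([200+u/4-.4,105+v/4-.4]);d=lambda u,v:np.array([220+u/4-.4,235+v/4-.4])
o=[(S,s(200,47),(-.105,-.0305,.073)),(S,s(280,62),(-.105,.0305,.073)),(S,s(133,188),(.032,-.0305,.073)),(S,s(217,200),(.032,.0305,.073)),
(D,d(83,228),(-.105,.0305,.073)),(D,d(95,320),(-.105,-.0305,.073)),(D,d(317,180),(.032,.0305,.073)),(D,d(335,265),(.032,-.0305,.073))]
c,r=fit(o,[.5,-.2,0]);print("cup",c,np.degrees(c[2]),r.tolist())
o=[(S,s(345,188),(-.09,.07,.012)),(S,s(35,288),(.09,-.07,.012)),(S,s(203,373),(.09,.07,.012)),(D,d(458,203),(.09,.07,.012)),(D,d(463,402),(.09,-.07,.012)),(D,d(142,403),(-.09,-.07,.012))]
t,r=fit(o,[.5,-.2,0]);print("tray",t,np.degrees(t[2]),r.tolist())
np.savez("poses.npz",m=m,c=c,t=t)
for l in((-.035,-.161),(0,-.114),(0,0)):print("mach pt",l,tow(m,l),np.hypot(*tow(m,l)))
print("cup in tray", R.from_euler("z",-t[2]).apply([*(c-t)[:2],0]))
bolsters("scene");bolsters("side")
E
```

```text
machine [0.49894564 0.18399885 0.21895775] 12.54535523637881 [[-1.0, 0.1], [-0.4, -0.3], [0.1, 0.2], [1.3, 3.6], [3.7, -1.4], [-4.4, -3.7], [-4.3, 1.6], [-0.2, 0.8], [1.8, -0.1], [1.9, -0.5], [2.1, 0.8], [1.0, 1.3], [-0.0, 0.1], [-0.4, -1.2], [-0.2, -1.8], [0.2, 0.5], [-0.5, -0.1]]
cup [ 0.42031227 -0.33837614  0.23233034] 13.311547971034496 [[-0.6, -0.6], [-0.5, -0.7], [-1.2, 0.3], [-0.9, 1.5], [-0.6, -0.3], [-0.7, -1.9], [-0.8, -0.1], [0.6, -1.1]]
tray [ 0.43902346 -0.3368483  -0.02825071] -1.6186462653211224 [[-1.0, -0.3], [-0.6, 0.3], [-1.2, -0.7], [-0.5, -0.2], [-0.1, -1.1], [-0.0, -1.6]]
mach pt (-0.035, -0.161) [0.49975248 0.01924039] 0.5001227224249327
mach pt (0, -0.114) [0.52370785 0.07272067] 0.5287326480640588
mach pt (0, 0) [0.49894564 0.18399885] 0.5317916246255706
cup in tray [-0.01866057 -0.00205577  0.        ]
scene 0.49 n 141 ctr [ 528.9 -167.2] size [24.  50.1] long axis deg 171.7
side 0.64 n 165 ctr [ 442.9 -185.3] size [33.3 55.3] long axis deg 140.6
side 0.47 n 143 ctr [ 528. -164.] size [37.6 46.1] long axis deg 178.3
```

```bash
cat >> h.py <<'E'
def plan(*wps):  # wps (x,y,z,yaw); prints tool-frame deltas from the present pose
    o=ctrl.get_obs();p=o["tool_pos"].copy();y0=o["orientation"][2];a=np.radians(y0)
    T=np.array([[np.cos(a),np.sin(a),0],[np.sin(a),-np.cos(a),0],[0,0,-1]]);q=p.copy();yq=y0
    print("now",np.round(p,4),np.round(o["orientation"],2),"op",round(o["opening"],4),"F",np.round(o["force"],1),"t",round(o["clock"],1),"j",np.round(o["joint_pos"]))
    for w in wps:
        d=T.T@(np.array(w[:3])-p);turn=-((w[3]-y0+180)%360-180)
        n=max(np.linalg.norm(w[:3]-q)/.05,abs((w[3]-yq+180)%360-180)/8.59);q=np.array(w[:3]);yq=w[3]
        print("d",np.round(d,4).tolist(),"turn",round(turn,1),"rows",round(n,1))
E
python3 -c "
from h import *
plan((.158,.656,.42,-13.5),(.45,.45,.42,-13.5),(.62,.1,.42,-13.5),(.52,-.3,.42,-13.5))"
```

```text
now [0.1577 0.6563 0.2266] [180.    -0.   -13.51] op 0.0873 F [ 0.5 -0.9 -0.3] t 1.1 j [ 93.  21.   1.   0. -70. -17.]
d [0.0003, 0.0002, -0.1934] turn -0.0 rows 3.9
d [0.3324, 0.1323, -0.1934] turn -0.0 rows 7.1
d [0.5794, 0.4329, -0.1934] turn -0.0 rows 7.8
d [0.5757, 0.8452, -0.1934] turn -0.0 rows 8.2
```

>>> {"method": "jog_arm", "body": {
  "deltas": [
    [[0,0,-0.19],0],
    [[0,0,-0.19],0],
    [[0,0,-0.19],0],
    [[0,0,-0.19],0],
    [[0.33,0.13,-0.19],0],
    [[0.33,0.13,-0.19],0],
    [[0.33,0.13,-0.19],0],
    [[0.33,0.13,-0.19],0],
    [[0.33,0.13,-0.19],0],
    [[0.33,0.13,-0.19],0],
    [[0.33,0.13,-0.19],0],
    [[0.58,0.43,-0.19],0],
    [[0.58,0.43,-0.19],0],
    [[0.58,0.43,-0.19],0],
    [[0.58,0.43,-0.19],0],
    [[0.58,0.43,-0.19],0],
    [[0.58,0.43,-0.19],0],
    [[0.58,0.43,-0.19],0],
    [[0.58,0.43,-0.19],0],
    [[0.58,0.43,-0.19],0]
  ],
  "jaw": -1
}}

```text
clock: 3.05
tool_pos: [0.6227, 0.0981, 0.416]
orientation: [179.9, 0.0, -13.8]
force: [0.5, 1.0, -0.3]
opening: 0.0878
```

```bash
python3 -c "
from h import *
plan((.5,-.25,.40,13.3))"
```

```text
now [0.6227 0.0981 0.416 ] [ 1.7992e+02  2.0000e-02 -1.3800e+01] op 0.0878 F [ 0.5  1.  -0.3] t 3.0 j [ 27.  13.  14.   0. -91.  50.]
d [-0.0362, 0.3673, 0.016] turn -27.1 rows 7.4
```

>>> {"method": "jog_arm", "body": {
  "deltas": [
    [[-0.035,0.37,0.015],-27],
    [[-0.035,0.37,0.015],-27],
    [[-0.035,0.37,0.015],-27],
    [[-0.035,0.37,0.015],-27],
    [[-0.035,0.37,0.015],-27],
    [[-0.035,0.37,0.015],-27],
    [[-0.035,0.37,0.015],-27],
    [[-0.035,0.37,0.015],-27],
    [[-0.035,0.37,0.015],-27],
    [[-0.035,0.37,0.015],-27]
  ]
}}

```text
clock: 4.05
tool_pos: [0.5005, -0.249, 0.4016]
orientation: [-180.0, -0.0, 13.4]
force: [-0.0, -0.2, -0.1]
opening: 0.0877
```

```bash
python3 - <<'E'
from h import *
crop("w1",ctrl.snapshot("wrist"),0,0,640,400,1.2)
p=np.load("poses.npz");c=cam("wrist")
for n,l in(("lip-",(-.105,-.0305,.073)),("lip+",(-.105,.0305,.073)),("b-",(.032,-.0305,.073)),("b+",(.032,.0305,.073))):
    print(n,proj(c,[*tow(p["c"],l),.073])*1.2)
plan(); bolsters("wrist")
E
```

```text
lip- [448.7756117  325.45620861]
lip+ [408.98103903 325.36917185]
b- [454.12581024 239.91652805]
b+ [411.19753604 239.81233027]
now [ 0.5008 -0.2485  0.4016] [-1.7999e+02 -2.0000e-02  1.3480e+01] op 0.0872 F [ 0.1 -0.6 -0.4] t 4.1 j [ -6.   6.   4.  -0. -88. 110.]
wrist 0.7 n 368 ctr [ 529.2 -168.7] size [23.8 51.4] long axis deg 171.4
wrist 0.69 n 2694 ctr [ 380.  -356.8] size [198.2  73.9] long axis deg 13.6
wrist 0.6 n 302 ctr [ 442.  -187.6] size [22.3 50.2] long axis deg 144.0
```

View pics/w1.png

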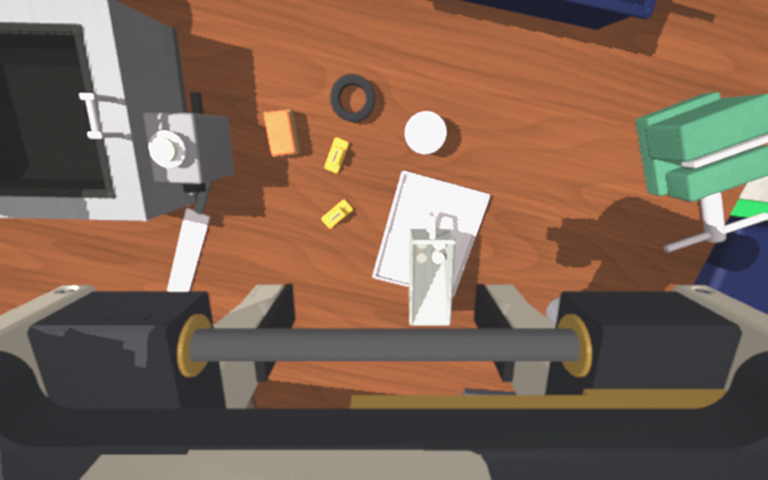

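```bash
python3 - <<'E'
from h import *
p=np.load("poses.npz");g=tow(p["c"],(.005,0))
plan((*g,.16,13.3),(*g,.055,13.3))
E
```

```text
now [ 0.5011 -0.248   0.4016] [-1.800e+02 -2.000e-02  1.356e+01] op 0.0878 F [ 1.1 -0.   0.1] t 4.2 j [ -6.   6.   4.  -0. -88. 110.]
d [-0.0948, 0.0689, 0.2416] turn 0.3 rows 5.4
d [-0.0948, 0.0689, 0.3466] turn 0.3 rows 2.1
```

>>> {"method": "jog_arm", "body": {
  "deltas": [
    [[-0.095,0.069,0.24],0],
    [[-0.095,0.069,0.24],0],
    [[-0.095,0.069,0.24],0],
    [[-0.095,0.069,0.24],0],
    [[-0.095,0.069,0.24],0],
    [[-0.095,0.069,0.24],0],
    [[-0.095,0.069,0.24],0],
    [[-0.095,0.069,0.24],0]
  ]
}}

```text
clock: 5.0
tool_pos: [0.4256, -0.3379, 0.1624]
orientation: [180.0, -0.0, 13.6]
force: [-0.0, 0.7, -0.0]
opening: 0.0877
```

```bash
python3 - <<'E'
from h import *
p=np.load("poses.npz");g=tow(p["c"],(.005,0))
plan((*g,.055,13.3))
crop("w2",ctrl.snapshot("wrist"),0,0,640,400,1.2)
c=cam("wrist")
for l in((-.105,-.0305),(-.105,.0305),(.032,-.0305),(.032,.0305)): print(proj(c,[*tow(p["c"],l),.073])*1.2)
E
```

```text
now [ 0.4256 -0.3379  0.1624] [ 1.7995e+02 -3.0000e-02  1.3550e+01] op 0.0877 F [-0.   0.7 -0. ] t 5.0 j [-18.  11. -21.   0. -58. 121.]
d [-0.0003, -0.0007, 0.1074] turn 0.3 rows 2.1
[419.8688452  375.47306896]
[345.35936475 375.30476182]
[426.31663154 211.43497287]
[340.07451621 211.11806239]
```

View pics/w2.png

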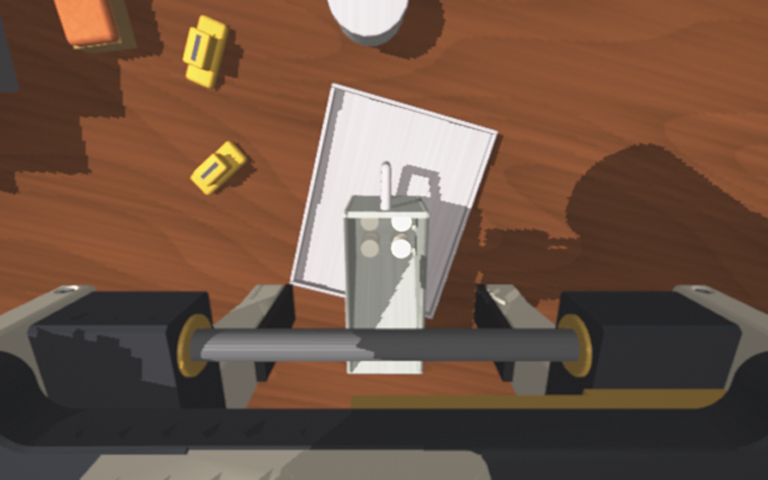

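>>> {"method": "jog_arm", "body": {
  "deltas": [
    [[0,0.001,0.05],0],
    [[0,0.001,0.1],0],
    [[0,0.001,0.107],0],
    [[0,0.001,0.107],0]
  ]
}}

```text
clock: 5.45
tool_pos: [0.4254, -0.3389, 0.0551]
orientation: [-180.0, 0.1, 13.6]
force: [-0.8, -0.2, 1.4]
opening: 0.0877
```

>>> {"method": "jog_arm", "body": {
  "deltas": [
    [[0,0,0],0],
    [[0,0,0],0],
    [[0,0,0],0],
    [[0,0,0],0],
    [[0,0,0],0],
    [[0,0,0],0],
    [[0,0,0],0],
    [[0,0,0],0]
  ],
  "jaw": 1
}}

```text
clock: 6.25
tool_pos: [0.4253, -0.3394, 0.0558]
orientation: [179.9, -0.1, 13.5]
force: [-1.2, 1.9, 8.4]
opening: 0.061
```

>>> {"method": "jog_arm", "body": {
  "deltas": [
    [[0,0,-0.01],0],
    [[0,0,-0.03],0],
    [[0,0,-0.05],0],
    [[0,0,-0.07],0],
    [[0,0,-0.07],0]
  ]
}}

```text
clock: 6.75
tool_pos: [0.4261, -0.3399, 0.1276]
orientation: [179.8, -0.2, 13.5]
force: [1.4, 0.8, -2.4]
opening: 0.0606
```

```bash
python3 - <<'E'
from h import *
plan()
im=ctrl.snapshot("side");crop("d2",im,200,200,200,150,4)
E
```

```text
now [ 0.4261 -0.3399  0.1276] [179.83  -0.22  13.51] op 0.0606 F [ 1.4  0.8 -2.4] t 6.8 j [-18.  13. -24.   0. -53. 121.]
```

View pics/d2.png

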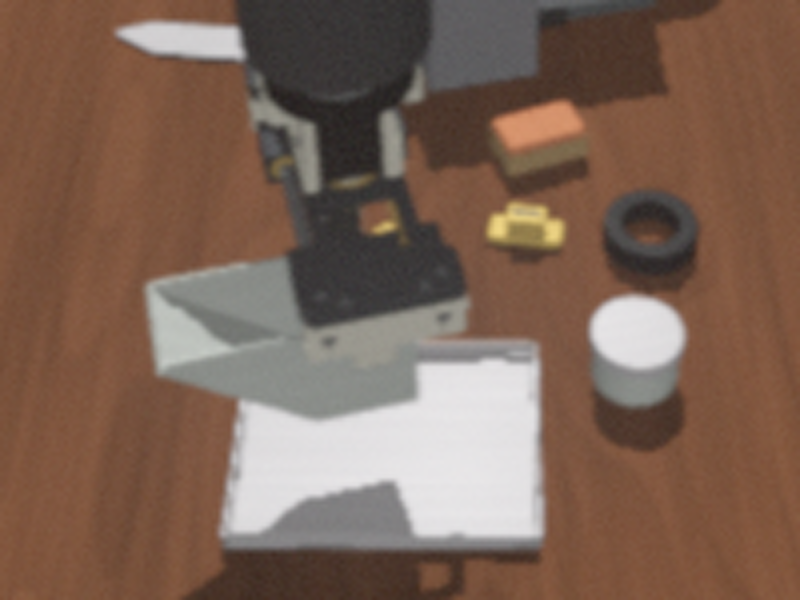

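```bash
python3 - <<'E'
from h import *
m=np.load("poses.npz")["m"]
a=[.4261,-.3399];b=tow(m,(0,-.093));print(b)
plan((*a,.29,13.5),(*b,.29,-77.5))
E
```

```text
[0.51914639 0.09321928]
now [ 0.4253 -0.3393  0.1259] [ 1.7992e+02 -1.4000e-01  1.3480e+01] op 0.0607 F [-0.9 -0.4 -3.2] t 6.8 j [-18.  13. -24.  -0. -53. 121.]
d [0.0006, 0.0007, -0.1641] turn -0.0 rows 3.3
d [0.1921, -0.3988, -0.1641] turn 91.0 rows 10.6
```

>>> {"method": "jog_arm", "body": {
  "deltas": [
    [[0,0,-0.03],0],
    [[0,0,-0.07],0],
    [[0,0,-0.11],0],
    [[0,0,-0.15],0],
    [[0.005,-0.01,-0.164],2],
    [[0.015,-0.03,-0.164],7],
    [[0.03,-0.06,-0.164],14],
    [[0.045,-0.095,-0.164],22],
    [[0.062,-0.13,-0.164],30],
    [[0.08,-0.165,-0.164],38],
    [[0.097,-0.2,-0.164],46],
    [[0.114,-0.235,-0.164],54],
    [[0.13,-0.27,-0.164],62],
    [[0.147,-0.305,-0.164],70],
    [[0.164,-0.34,-0.164],78],
    [[0.178,-0.37,-0.164],85],
    [[0.187,-0.39,-0.164],89],
    [[0.192,-0.399,-0.164],91],
    [[0.192,-0.399,-0.164],91]
  ]
}}

```text
clock: 8.7
tool_pos: [0.5179, 0.0949, 0.2868]
orientation: [179.8, -0.0, -77.5]
force: [-0.4, -0.5, -2.2]
opening: 0.0608
```

```bash
python3 - <<'E'
from h import *
m=np.load("poses.npz")["m"]
plan((*tow(m,(0,-.093)),.222,-77.5))
crop("d3",ctrl.snapshot("side"),220,40,200,150,4)
crop("s3",ctrl.snapshot("scene"),320,100,220,200,3.6)
crop("w3",ctrl.snapshot("wrist"),0,0,640,400,1.2)
E
```

```text
now [0.5179 0.0949 0.2868] [ 1.7984e+02 -2.0000e-02 -7.7460e+01] op 0.0608 F [-0.4 -0.5 -2.2] t 8.7 j [ 32.   5. -12.  -0. -73. -19.]
d [0.0019, -0.0008, 0.0648] turn 0.0 rows 1.3
```

View pics/d3.png

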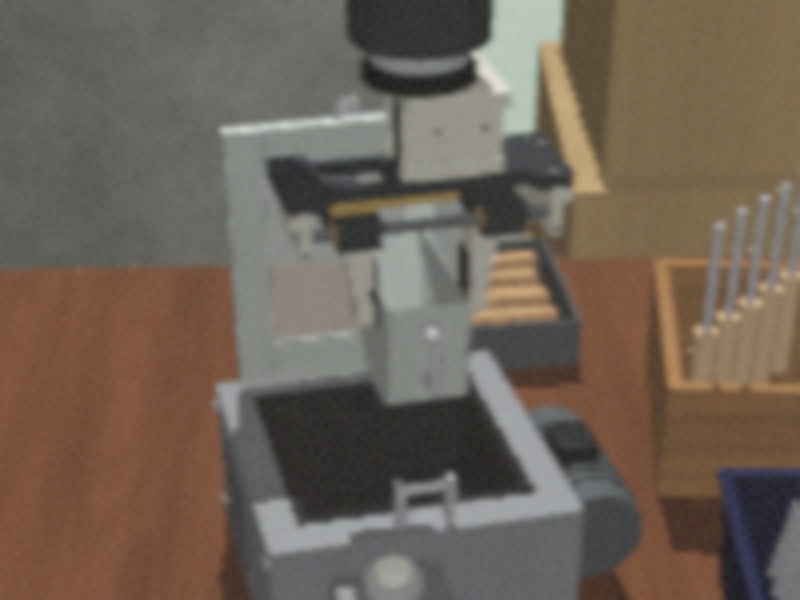

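View pics/s3.png

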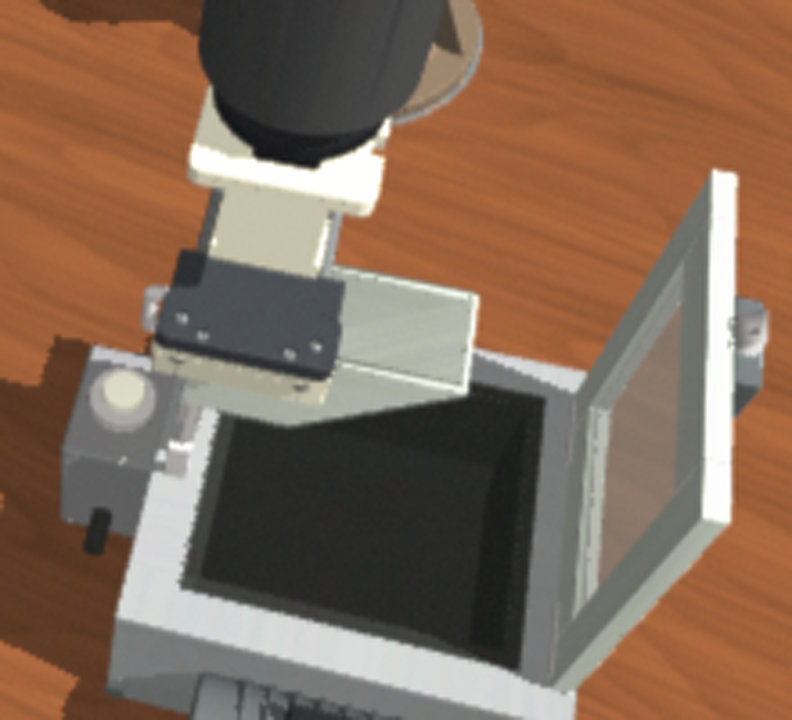

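View pics/w3.png

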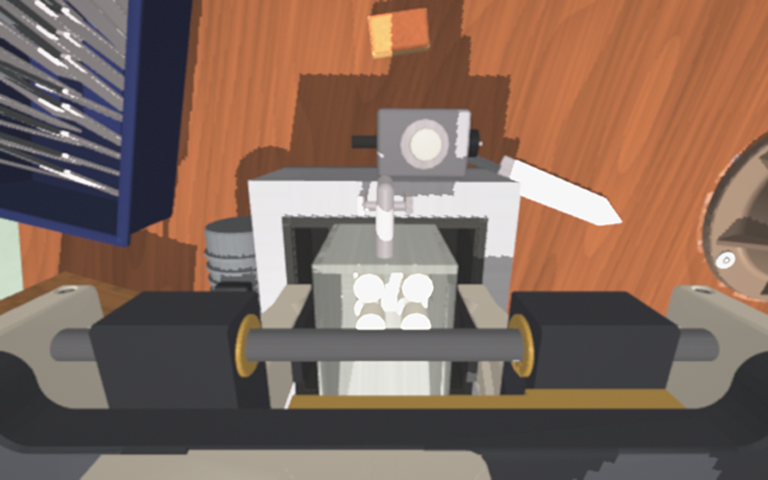

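>>> {"method": "jog_arm", "body": {
  "deltas": [
    [[0.003,0,0.04],0],
    [[0.003,0,0.067],0],
    [[-0.002,0,0.07],0],
    [[-0.006,0,0.073],0],
    [[-0.011,0,0.076],0],
    [[-0.016,0,0.079],0],
    [[-0.021,0,0.084],0],
    [[-0.026,0,0.089],0],
    [[-0.031,0,0.095],0],
    [[-0.031,0,0.095],0]
  ]
}}

```text
clock: 9.85
tool_pos: [0.512, 0.1259, 0.1943]
orientation: [-179.9, 0.1, -77.5]
force: [-1.5, 4.2, 2.2]
opening: 0.0609
```

```bash
python3 - <<'E'
from h import *
plan()
crop("d4",ctrl.snapshot("side"),220,60,200,150,4)
crop("s4",ctrl.snapshot("scene"),320,100,220,200,3.6)
E
```

```text
now [0.512  0.1259 0.1943] [-1.7987e+02  1.1000e-01 -7.7450e+01] op 0.0609 F [-1.5  4.2  2.2] t 9.8 j [ 35.   8. -21.  -0. -61. -23.]
```

View pics/d4.png

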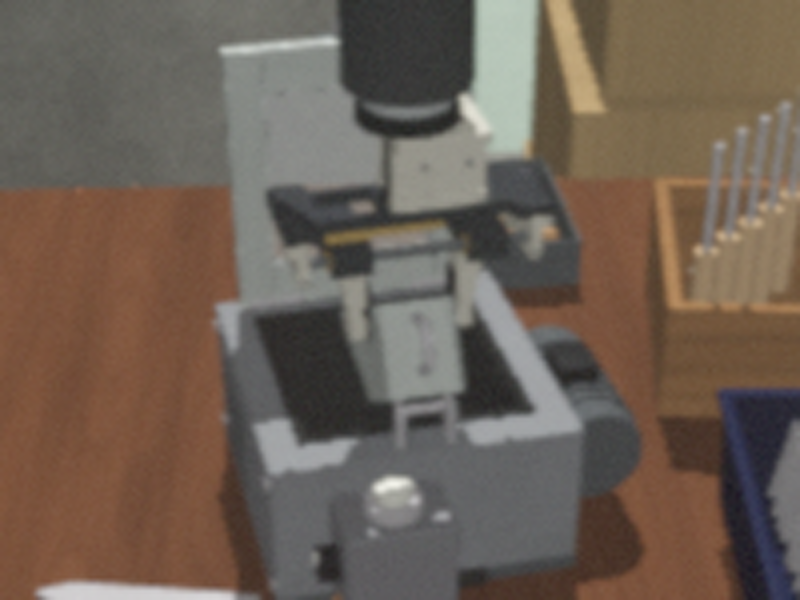

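View pics/s4.png

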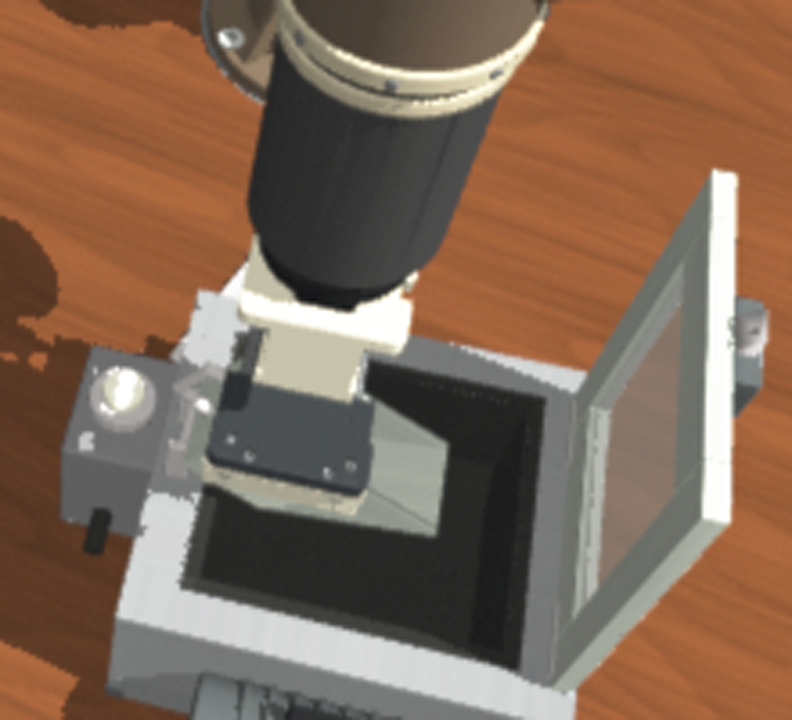

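```bash
cat >> h.py <<'E'
def cuppt(l,th,P=(.005,.060)):  # world point of cup-local (x,y,z), tilted th deg about the pads, tool yaw = cup yaw
    o=ctrl.get_obs();t=o["tool_pos"];a=np.radians(o["orientation"][2]);h=np.radians(th)
    x,z=l[0]-P[0],l[2]-P[1];X=x*np.cos(h)-z*np.sin(h);Z=x*np.sin(h)+z*np.cos(h)
    return np.array([t[0]+np.cos(a)*X-np.sin(a)*l[1],t[1]+np.sin(a)*X+np.cos(a)*l[1],t[2]+.008+Z])
E
python3 - <<'E'
from h import *
S=cam("scene");D=cam("side")
for th in(0,10,20,30,40,50,60):
    print(th,[np.round((proj(S,cuppt(l,th))-[320,100])*3.6).astype(int).tolist() for l in((-.105,-.0305,.07),(-.105,.0305,.07))],
     [np.round((proj(D,cuppt(l,th))-[220,60])*4).astype(int).tolist() for l in((.032,.0305,0),(.032,-.0305,0),(.064,0,.05))])
E
```

```text
0 [[490, 397], [480, 490]] [[453, 402], [375, 413], [425, 372]]
10 [[482, 414], [471, 506]] [[457, 402], [378, 413], [425, 360]]
20 [[468, 429], [457, 520]] [[460, 400], [380, 411], [425, 347]]
30 [[449, 442], [438, 531]] [[463, 396], [383, 407], [424, 333]]
40 [[427, 452], [415, 540]] [[465, 388], [384, 400], [423, 318]]
50 [[401, 459], [389, 546]] [[467, 379], [386, 390], [421, 303]]
60 [[373, 463], [360, 549]] [[468, 367], [386, 378], [418, 289]]
```

>>> {"method": "jog_arm", "body": {
  "deltas": [
    [[-0.003,0,0.004],0],
    [[-0.005,0,0.009],0],
    [[-0.007,0,0.014],0],
    [[-0.009,0,0.019],0],
    [[-0.01,0,0.024],0],
    [[-0.011,0,0.029],0],
    [[-0.011,0,0.029],0]
  ]
}}

```text
clock: 10.65
tool_pos: [0.5097, 0.1366, 0.165]
orientation: [-179.9, 0.1, -77.5]
force: [-1.7, 6.2, 1.4]
opening: 0.0608
```

```bash
python3 - <<'E'
from h import *
plan()
crop("d5",ctrl.snapshot("side"),220,60,200,150,4)
crop("s5",ctrl.snapshot("scene"),320,100,220,200,3.6)
S=cam("scene");D=cam("side")
for th in(30,40,50,60,70,80):
    print(th,[np.round((proj(S,cuppt(l,th))-[320,100])*3.6).astype(int).tolist() for l in((-.105,-.0305,.07),(-.105,.0305,.07))],
     [np.round((proj(D,cuppt(l,th))-[220,60])*4).astype(int).tolist() for l in((.032,.0305,0),(.032,-.0305,0),(.064,0,.05))])
E
```

```text
now [0.5097 0.1366 0.165 ] [-1.7987e+02  1.2000e-01 -7.7470e+01] op 0.0608 F [-1.7  6.2  1.4] t 10.7 j [ 36.  10. -23.  -0. -57. -24.]
30 [[456, 469], [445, 557]] [[458, 421], [380, 432], [420, 360]]
40 [[434, 478], [422, 565]] [[461, 414], [381, 425], [419, 346]]
50 [[409, 485], [397, 570]] [[462, 405], [383, 416], [417, 332]]
60 [[382, 488], [369, 573]] [[463, 393], [383, 405], [414, 318]]
70 [[353, 490], [339, 573]] [[464, 380], [383, 391], [411, 305]]
80 [[324, 488], [309, 571]] [[463, 366], [382, 377], [408, 294]]
```

View pics/d5.png

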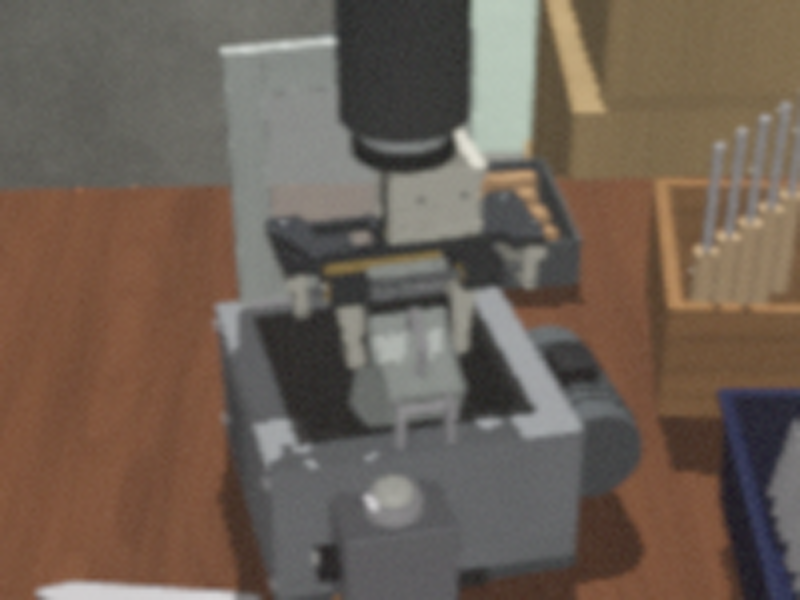

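View pics/s5.png

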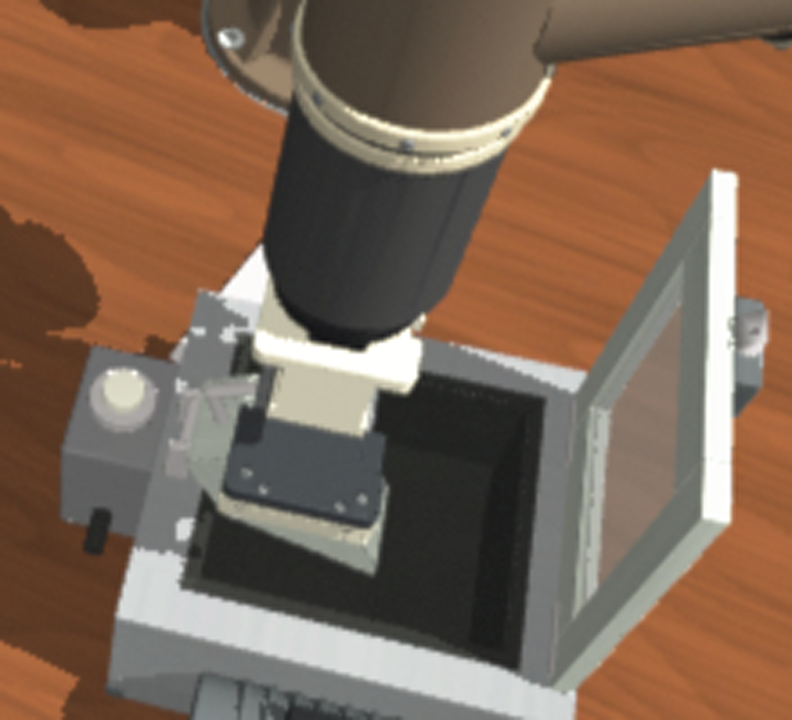

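>>> {"method": "jog_arm", "body": {
  "deltas": [
    [[0,0,0.004],0],
    [[0,0,0.008],0],
    [[0,0,0.012],0],
    [[0.001,0,0.016],0],
    [[0.001,0,0.018],0],
    [[0.001,0,0.018],0],
    [[0.001,0,0.018],0],
    [[0.001,0,0.018],0]
  ]
}}

```text
clock: 11.55
tool_pos: [0.5131, 0.1393, 0.1503]
orientation: [-179.4, 0.4, -77.4]
force: [-4.4, 16.8, 15.5]
opening: 0.0612
```

```bash
python3 - <<'E'
from h import *
plan()
crop("d6",ctrl.snapshot("side"),220,60,200,150,4)
crop("s6",ctrl.snapshot("scene"),320,100,220,200,3.6)
S=cam("scene");D=cam("side")
for th in(60,70,80):
    print(th,[np.round((proj(S,cuppt(l,th))-[320,100])*3.6).astype(int).tolist() for l in((-.105,-.0305,.07),(-.105,.0305,.07))],
     [np.round((proj(D,cuppt(l,th))-[220,60])*4).astype(int).tolist() for l in((.032,.0305,0),(.032,-.0305,0),(.064,0,.05))])
E
```

```text
now [0.5131 0.1393 0.1503] [-179.36    0.39  -77.4 ] op 0.0612 F [-4.4 16.8 15.5] t 11.6 j [ 36.  10. -24.  -0. -55. -24.]
60 [[379, 504], [367, 588]] [[467, 408], [388, 419], [419, 334]]
70 [[351, 505], [338, 588]] [[468, 395], [388, 406], [416, 321]]
80 [[322, 504], [308, 586]] [[467, 381], [387, 392], [413, 310]]
```

View pics/d6.png

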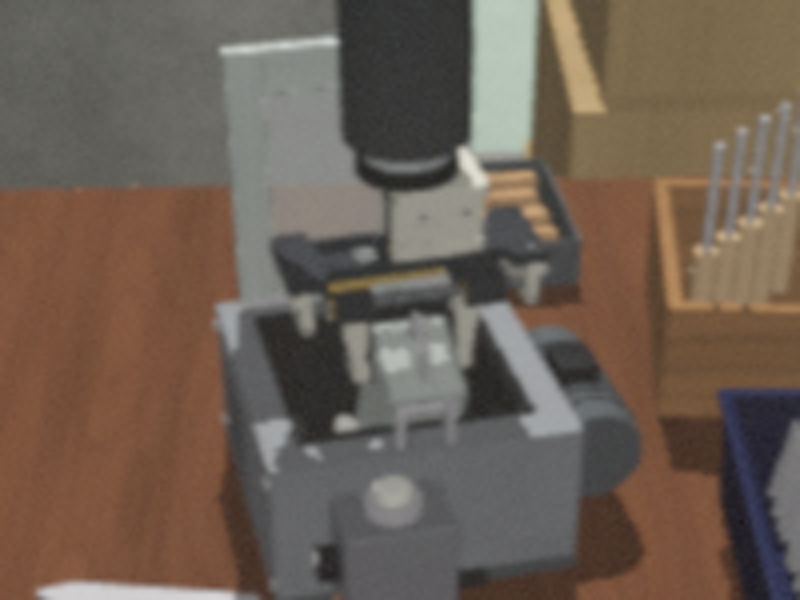

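View pics/s6.png

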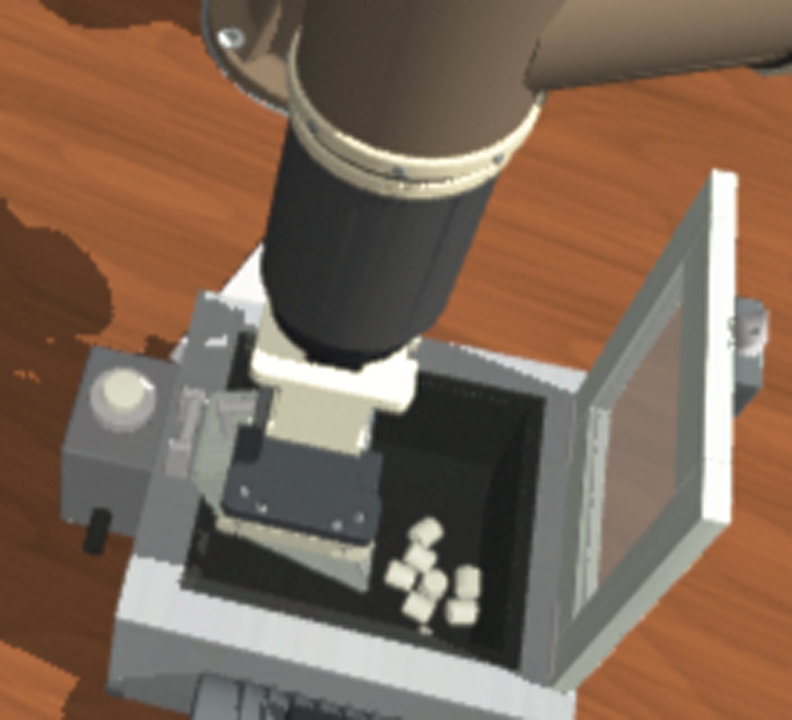

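>>> {"method": "jog_arm", "body": {
  "deltas": [
    [[0,0,-0.02],0],
    [[0,0,-0.045],0],
    [[0,0,-0.06],0],
    [[0.02,0,-0.06],0],
    [[0.028,0,-0.063],0],
    [[0.036,0,-0.067],0],
    [[0.043,0,-0.07],0],
    [[0.051,0,-0.073],0],
    [[0.059,0,-0.074],0],
    [[0.068,0,-0.074],0],
    [[0.077,0,-0.073],0],
    [[0.085,0,-0.072],0],
    [[0.09,0,-0.071],0],
    [[0.09,0,-0.071],0]
  ]
}}

```text
clock: 13.05
tool_pos: [0.5293, 0.0447, 0.2176]
orientation: [-180.0, -0.1, -77.5]
force: [1.4, -0.4, 3.1]
opening: 0.0611
```

```bash
python3 - <<'E'
from h import *
plan()
crop("d7",ctrl.snapshot("side"),220,60,200,150,4)
crop("s7",ctrl.snapshot("scene"),320,100,220,200,3.6)
crop("w7",ctrl.snapshot("wrist"),0,0,640,400,1.2)
S=cam("scene");D=cam("side")
for th in(0,10,20,40,60):
    print(th,[np.round((proj(S,cuppt(l,th))-[320,100])*3.6).astype(int).tolist() for l in((-.105,-.0305,.07),(-.105,.0305,.07))],
     [np.round((proj(D,cuppt(l,th))-[220,60])*4).astype(int).tolist() for l in((.032,.0305,0),(.032,-.0305,0),(.064,0,.05))])
E
```

```text
now [0.5293 0.0447 0.2176] [-1.7999e+02 -6.0000e-02 -7.7550e+01] op 0.0611 F [ 1.4 -0.4  3.1] t 13.1 j [ 26.   7. -18.   0. -64. -14.]
0 [[353, 343], [337, 435]] [[483, 435], [400, 447], [455, 405]]
10 [[346, 361], [331, 452]] [[487, 436], [403, 448], [456, 392]]
20 [[335, 377], [319, 467]] [[491, 434], [406, 446], [455, 378]]
40 [[298, 402], [282, 489]] [[498, 422], [411, 434], [453, 347]]
60 [[249, 415], [231, 499]] [[501, 399], [414, 412], [448, 317]]
```

View pics/d7.png

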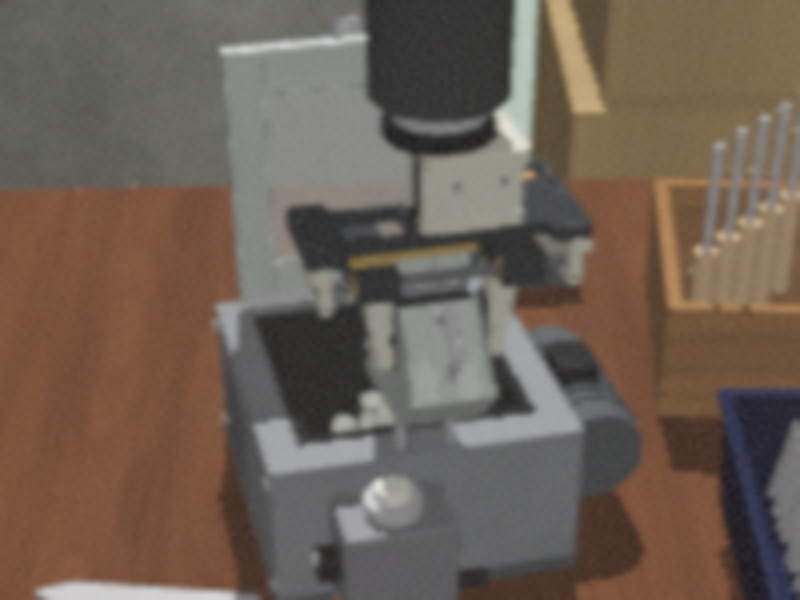

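View pics/s7.png

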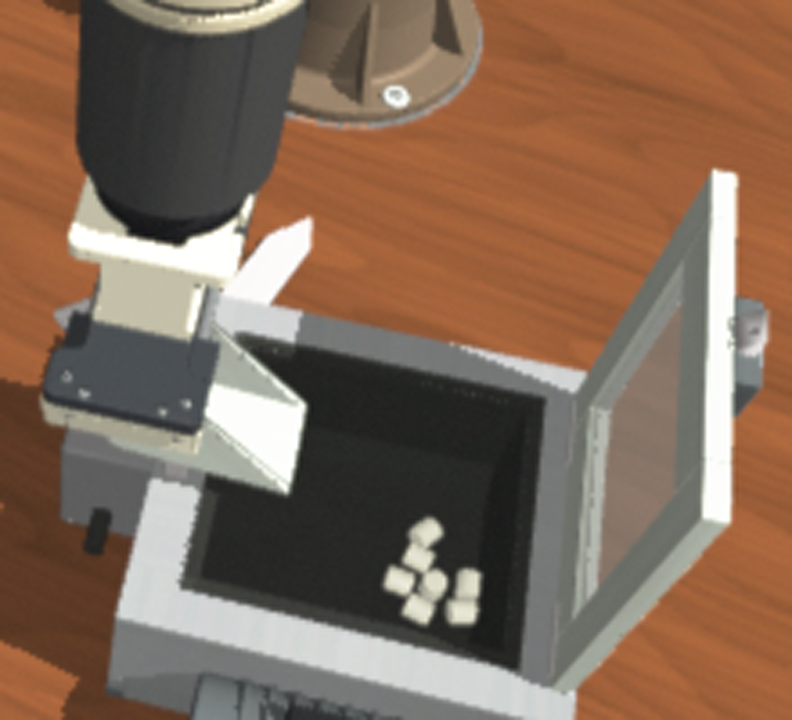

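View pics/w7.png

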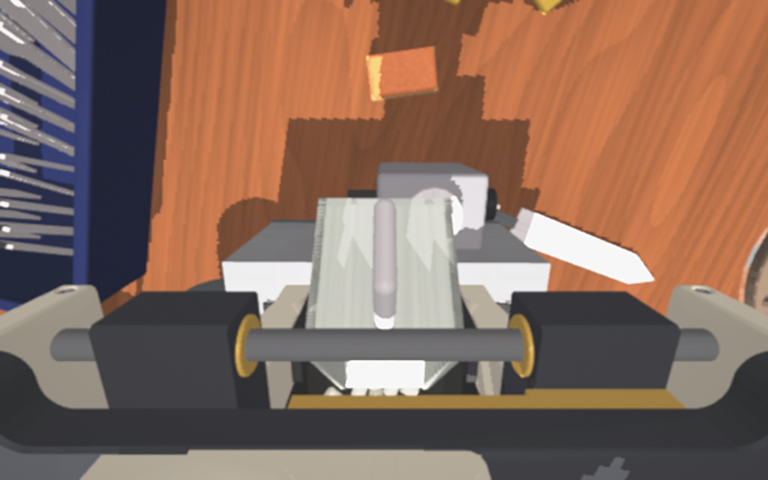

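>>> {"method": "jog_arm", "body": {
  "deltas": [
    [[0.008,0,0],0],
    [[0.015,0,0],0],
    [[0.015,0,0.004],0],
    [[0.015,0,0.008],0],
    [[0.015,0,0.011],0],
    [[0.015,0,0.014],0],
    [[0.015,0,0.014],0]
  ]
}}

```text
clock: 13.9
tool_pos: [0.5343, 0.0286, 0.2068]
orientation: [-179.8, -0.3, -77.5]
force: [0.2, -8.5, 18.4]
opening: 0.061
```

```bash
python3 - <<'E'
from h import *
plan()
crop("d8",ctrl.snapshot("side"),220,60,200,150,4)
crop("s8",ctrl.snapshot("scene"),320,100,220,200,3.6)
S=cam("scene");D=cam("side")
for th in(0,10,20,30,40):
    print(th,[np.round((proj(S,cuppt(l,th))-[320,100])*3.6).astype(int).tolist() for l in((-.105,-.0305,.07),(-.105,.0305,.07))],
     [np.round((proj(D,cuppt(l,th))-[220,60])*4).astype(int).tolist() for l in((.032,.0305,0),(.032,-.0305,0),(.064,0,.05))])
E
```

```text
now [0.5343 0.0286 0.2068] [-179.77   -0.26  -77.46] op 0.061 F [ 0.2 -8.5 18.4] t 13.9 j [ 24.   8. -19.   0. -63. -12.]
0 [[318, 349], [301, 440]] [[492, 460], [408, 472], [464, 431]]
10 [[313, 367], [296, 457]] [[496, 461], [412, 474], [465, 419]]
20 [[302, 383], [285, 471]] [[500, 460], [415, 472], [465, 405]]
30 [[287, 396], [270, 483]] [[504, 455], [418, 468], [464, 390]]
40 [[267, 407], [250, 493]] [[507, 448], [420, 461], [462, 374]]
```

View pics/d8.png

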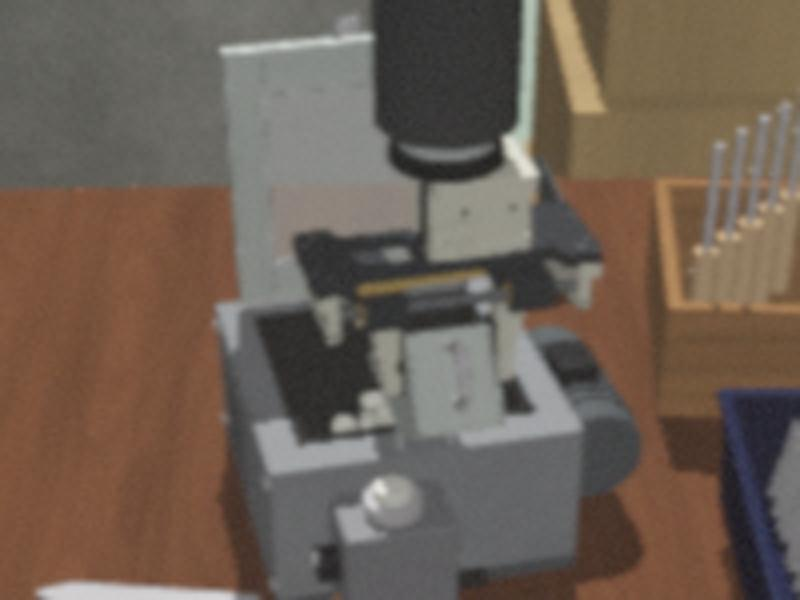

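View pics/s8.png

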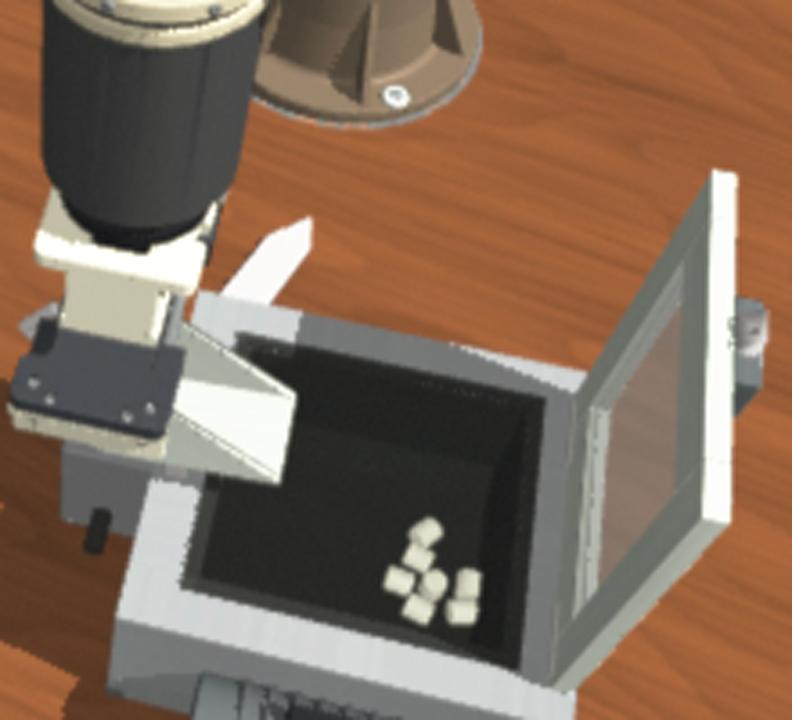

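>>> {"method": "jog_arm", "body": {
  "deltas": [
    [[0,0,-0.006],0],
    [[0.015,0,-0.006],0],
    [[0.028,0,-0.006],0],
    [[0.028,0,0],0],
    [[0.028,0,0.005],0],
    [[0.028,0,0.01],0],
    [[0.028,0,0.014],0],
    [[0.028,0,0.014],0]
  ]
}}

```text
clock: 14.8
tool_pos: [0.5396, 0.0018, 0.1907]
orientation: [-179.9, -0.2, -77.5]
force: [2.2, -8.8, 8.7]
opening: 0.0609
```

```bash
python3 - <<'E'
from h import *
plan()
crop("d8",ctrl.snapshot("side"),220,60,200,150,4)
crop("s8",ctrl.snapshot("scene"),320,100,220,200,3.6)
crop("w8",ctrl.snapshot("wrist"),0,0,640,400,1.2)
S=cam("scene");D=cam("side")
for th in(-10,0,10,20,30):
    print(th,[np.round((proj(S,cuppt(l,th,(.005,.052)))-[320,100])*3.6).astype(int).tolist() for l in((-.105,-.0305,.07),(-.105,.0305,.07))],
     [np.round((proj(D,cuppt(l,th,(.005,.052)))-[220,60])*4).astype(int).tolist() for l in((.032,.0305,0),(.032,-.0305,0),(.064,0,.05))])
E
```

```text
now [0.5396 0.0018 0.1907] [-179.89   -0.19  -77.51] op 0.0609 F [ 2.2 -8.8  8.7] t 14.8 j [ 21.   9. -20.   0. -61.  -9.]
-10 [[265, 326], [246, 416]] [[498, 488], [414, 501], [473, 475]]
0 [[269, 346], [250, 435]] [[502, 491], [417, 504], [474, 464]]
10 [[267, 364], [249, 453]] [[506, 492], [420, 505], [474, 450]]
20 [[260, 381], [241, 468]] [[509, 490], [423, 503], [474, 436]]
30 [[247, 395], [229, 481]] [[512, 485], [426, 498], [472, 420]]
```

View pics/d8.png

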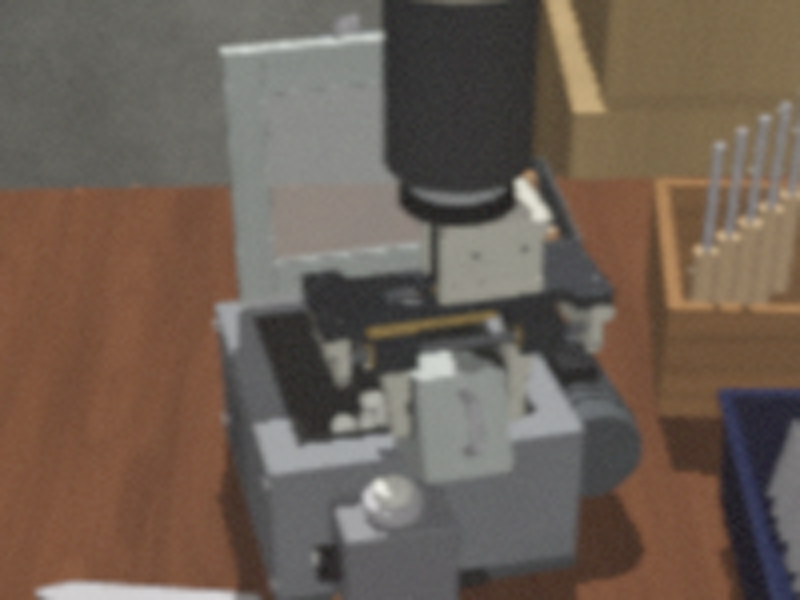

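View pics/s8.png

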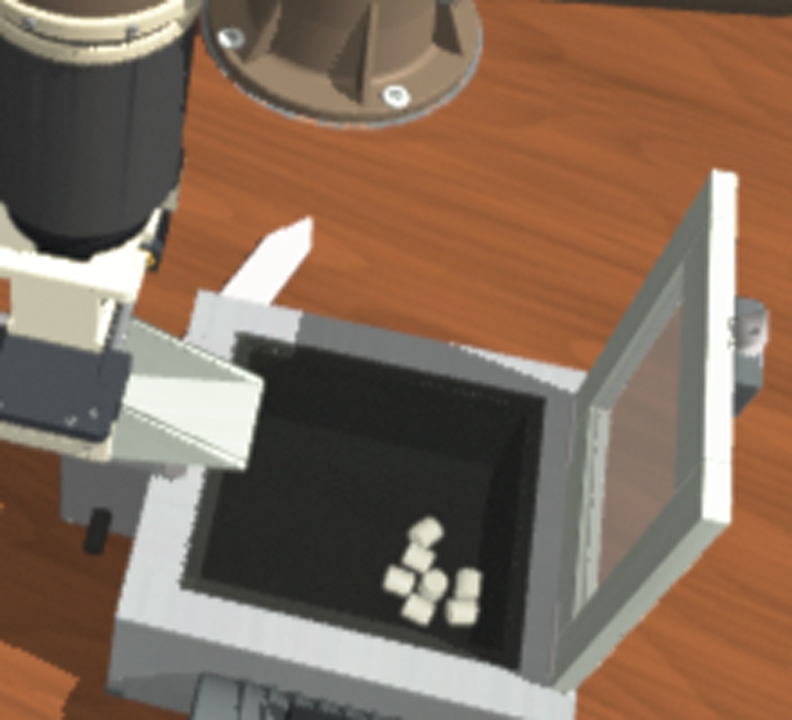

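View pics/w8.png

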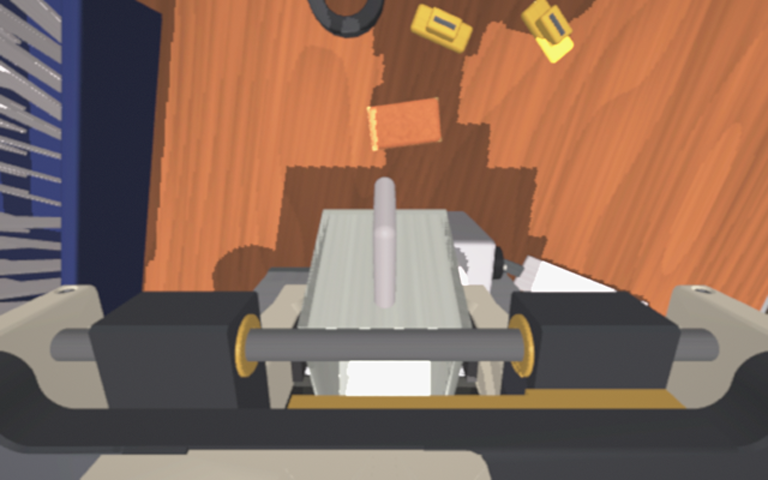

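>>> {"method": "jog_arm", "body": {
  "deltas": [
    [[0,0,0.004],0],
    [[0.003,0,0.007],0],
    [[0.006,0,0.01],0],
    [[0.006,0,0.01],0],
    [[0.006,0,-0.03],0],
    [[0.006,0,-0.08],0],
    [[0.006,0,-0.12],0],
    [[0.006,0,-0.12],0]
  ]
}}

```text
clock: 15.75
tool_pos: [0.5416, -0.0018, 0.3149]
orientation: [-179.5, -0.0, -77.5]
force: [0.3, -0.4, -1.8]
opening: 0.0613
```

```bash
python3 - <<'E'
from h import *
t=np.load("poses.npz")["t"]; print(t)
plan()
crop("d9",ctrl.snapshot("side"),220,40,200,150,4)
crop("s9",ctrl.snapshot("scene"),300,60,240,220,3.4)
crop("w9",ctrl.snapshot("wrist"),0,0,640,400,1.2)
S=cam("scene");D=cam("side")
for th in(-10,0,10,20):
    print(th,[np.round((proj(S,cuppt(l,th,(.005,.052)))-[300,60])*3.4).astype(int).tolist() for l in((-.105,-.0305,.07),(-.105,.0305,.07))],
     [np.round((proj(D,cuppt(l,th,(.005,.052)))-[220,40])*4).astype(int).tolist() for l in((.032,.0305,0),(.032,-.0305,0),(.032,.0305,.07),(.032,-.0305,.07))])
E
```

```text
[ 0.43902346 -0.3368483  -0.02825071]
now [ 0.5416 -0.0018  0.3149] [-1.7954e+02 -2.0000e-02 -7.7490e+01] op 0.0613 F [ 0.3 -0.4 -1.8] t 15.8 j [ 21.   5.  -8.   0. -76.  -8.]
-10 [[342, 316], [322, 408]] [[502, 426], [413, 438], [512, 340], [417, 352]]
0 [[346, 340], [327, 431]] [[507, 428], [416, 441], [511, 331], [416, 343]]
10 [[343, 362], [324, 452]] [[511, 428], [420, 440], [509, 322], [415, 334]]
20 [[335, 382], [316, 471]] [[515, 424], [423, 437], [508, 314], [413, 326]]
```

View pics/d9.png

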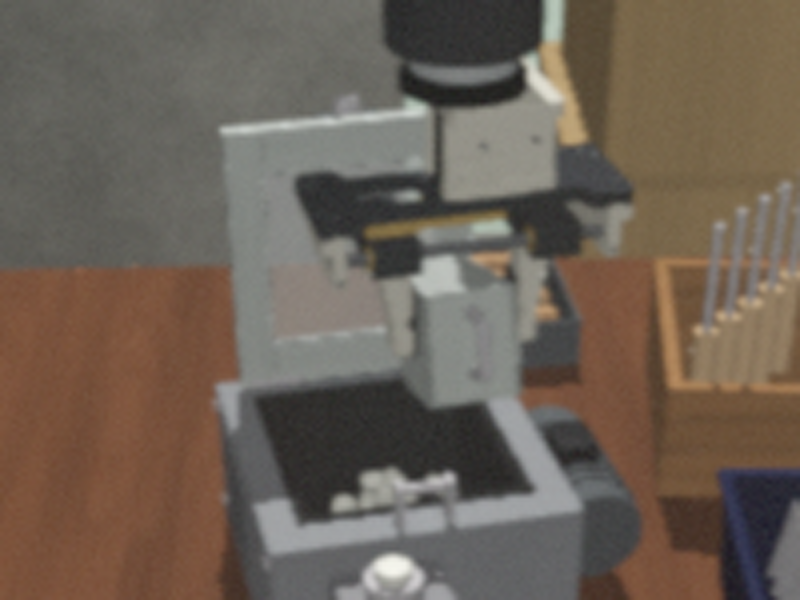

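View pics/s9.png

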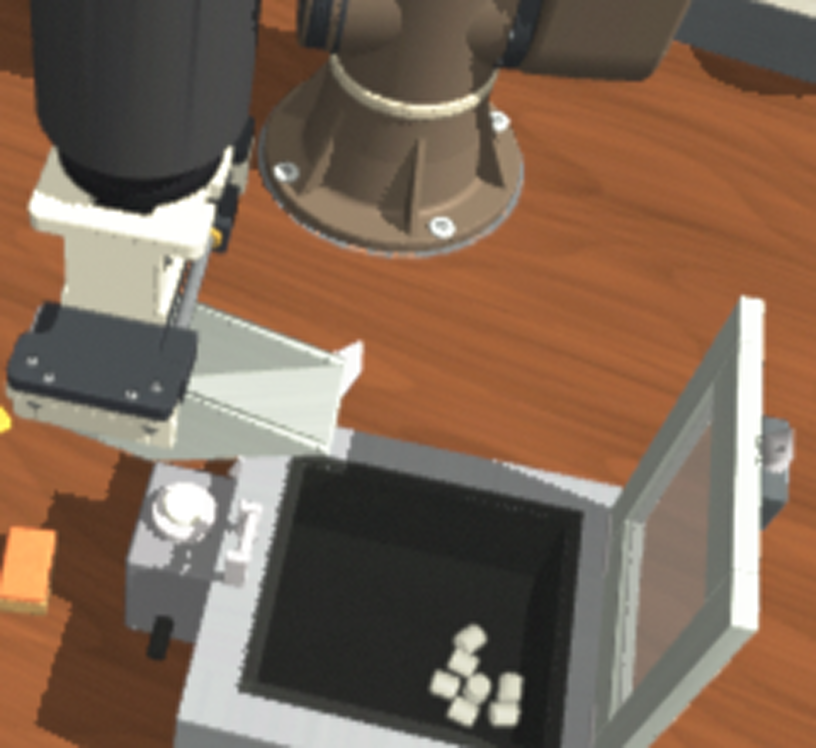

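View pics/w9.png

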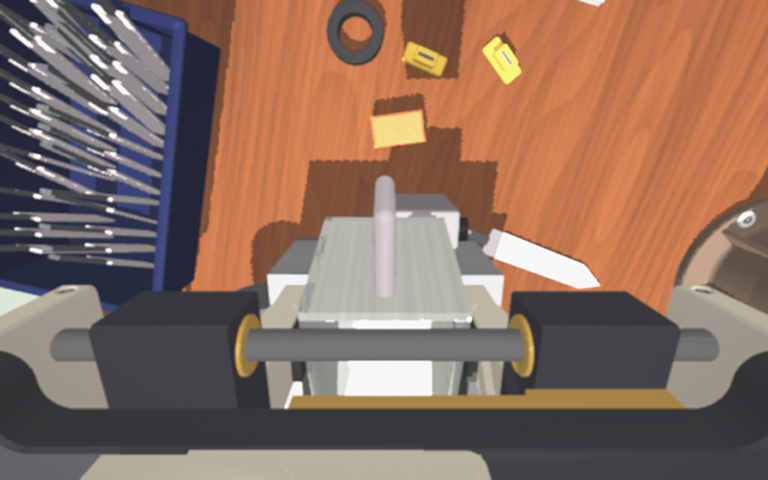

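```bash
python3 - <<'E'
from h import *
plan((.436,-.338,.31,8))
print("tray-view")
c=cam("wrist")
E
```

```text
now [ 0.5386 -0.0019  0.3081] [ 1.7987e+02  5.0000e-02 -7.7530e+01] op 0.0606 F [ 0.4  0.2 -1.4] t 15.9 j [ 21.   5.  -9.  -0. -76.  -8.]
d [0.306, 0.1728, -0.0019] turn -85.5 rows 10.0
tray-view
```

>>> {"method": "jog_arm", "body": {
  "deltas": [
    [[0.015,0.008,0],-5],
    [[0.04,0.022,0],-12],
    [[0.07,0.04,0],-20],
    [[0.1,0.056,0],-28],
    [[0.13,0.073,0],-36],
    [[0.16,0.09,0],-44],
    [[0.19,0.107,0],-52],
    [[0.22,0.124,0],-60],
    [[0.25,0.141,0],-68],
    [[0.275,0.155,0],-76],
    [[0.295,0.167,0],-82],
    [[0.306,0.173,0],-85.5],
    [[0.306,0.173,0],-85.5],
    [[0.306,0.173,0],-85.5]
  ]
}}

```text
clock: 17.3
tool_pos: [0.4362, -0.3378, 0.3078]
orientation: [-179.9, 0.1, 7.9]
force: [-0.1, 0.0, -0.9]
opening: 0.061
```

>>> {"method": "jog_arm", "body": {
  "deltas": [
    [[0,0,0.05],0],
    [[0,0,0.1],0],
    [[0,0,0.15],0],
    [[0,0,0.2],0],
    [[0,0,0.22],0],
    [[0,0,0.23],0],
    [[0,0,0.23],0]
  ]
}}

```text
clock: 18.0
tool_pos: [0.4364, -0.3374, 0.0784]
orientation: [-179.9, 0.1, 8.0]
force: [0.4, -0.2, -0.7]
opening: 0.0612
```

```bash
python3 - <<'E'
from h import *
plan()
crop("d10",ctrl.snapshot("side"),200,200,200,150,4)
ctrl.snapshot("scene");im=ctrl.snapshot("scene");crop("s10",im,300,60,240,220,3.4)
E
```

```text
now [ 0.4364 -0.3374  0.0784] [-1.7993e+02  1.3000e-01  7.9900e+00] op 0.0612 F [ 0.4 -0.2 -0.7] t 18.0 j [-17.  17. -26.  -0. -47. 115.]
```

View pics/d10.png

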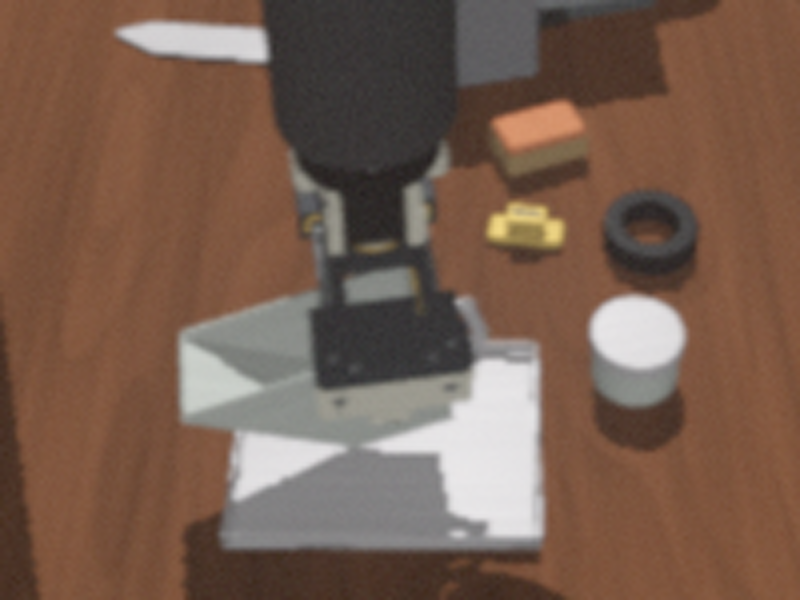

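>>> {"method": "jog_arm", "body": {
  "deltas": [
    [[0,0,0.008],0],
    [[0,0,0.014],0],
    [[0,0,0.019],0],
    [[0,0,0.023],0],
    [[0,0,0.026],0],
    [[0,0,0.026],0]
  ]
}}

```text
clock: 18.75
tool_pos: [0.4364, -0.3381, 0.053]
orientation: [-180.0, 0.0, 8.0]
force: [0.1, 0.1, -2.3]
opening: 0.0611
```

```bash
python3 - <<'E'
from h import *
plan()
crop("d11",ctrl.snapshot("side"),200,200,200,150,4)
E
```

```text
now [ 0.4364 -0.3381  0.053 ] [-1.7997e+02  5.0000e-02  7.9800e+00] op 0.0611 F [ 0.1  0.1 -2.3] t 18.8 j [-17.  19. -27.  -0. -44. 115.]
```

View pics/d11.png

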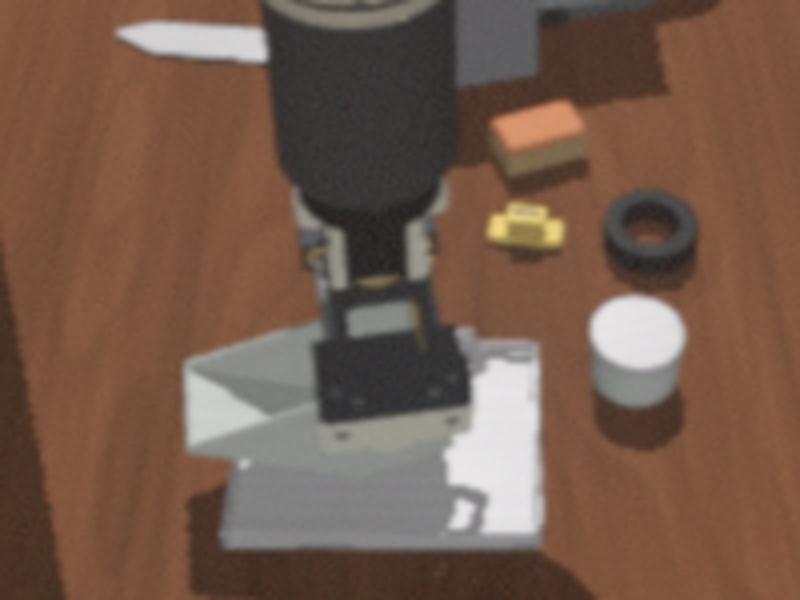

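View pics/s10.png

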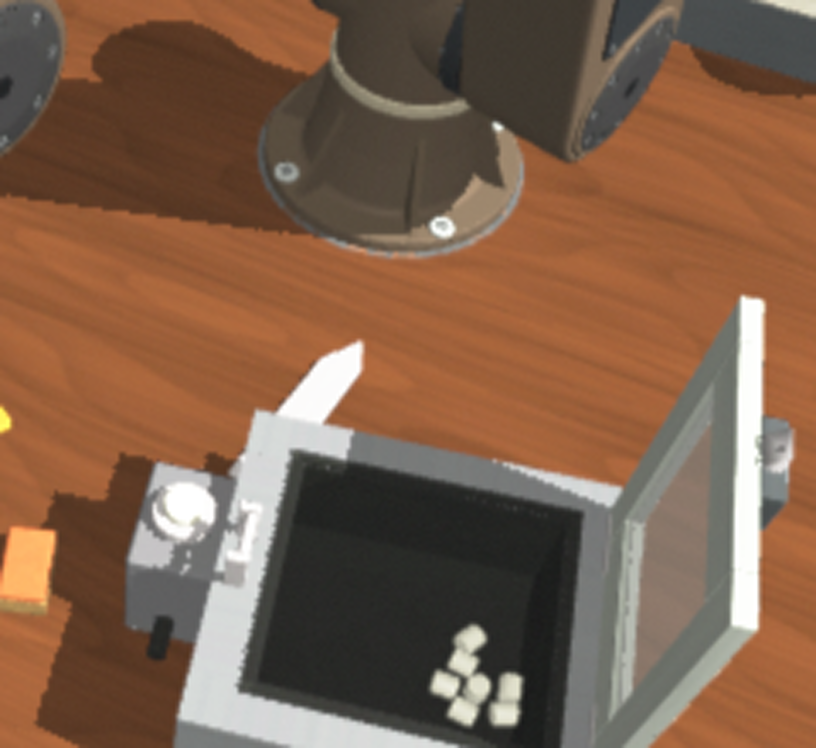

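>>> {"method": "jog_arm", "body": {
  "deltas": [
    [[0,0,0.002],0],
    [[0,0,0.004],0],
    [[0,0,0.006],0],
    [[0,0,0.007],0],
    [[0,0,0.007],0]
  ]
}}

```text
clock: 19.3
tool_pos: [0.4367, -0.3382, 0.0464]
orientation: [-180.0, 0.0, 8.0]
force: [-0.7, 0.2, -2.0]
opening: 0.0615
```

>>> {"method": "jog_arm", "body": {
  "deltas": [
    [[0,0,0.002],0],
    [[0,0,0.004],0],
    [[0,0,0.005],0],
    [[0,0,0.005],0]
  ]
}}

```text
clock: 19.7
tool_pos: [0.4367, -0.3382, 0.0414]
orientation: [-180.0, 0.0, 8.0]
force: [-1.1, -0.6, -2.0]
opening: 0.0612
```

```bash
python3 - <<'E'
from h import *
plan()
crop("d11",ctrl.snapshot("side"),200,200,200,150,4)
crop("w11",ctrl.snapshot("wrist"),0,0,640,400,1.2)
E
```

```text
now [ 0.4367 -0.3382  0.0414] [-1.7999e+02  2.0000e-02  7.9900e+00] op 0.0612 F [-1.1 -0.6 -2. ] t 19.7 j [-17.  20. -28.  -0. -42. 115.]
```

View pics/d11.png

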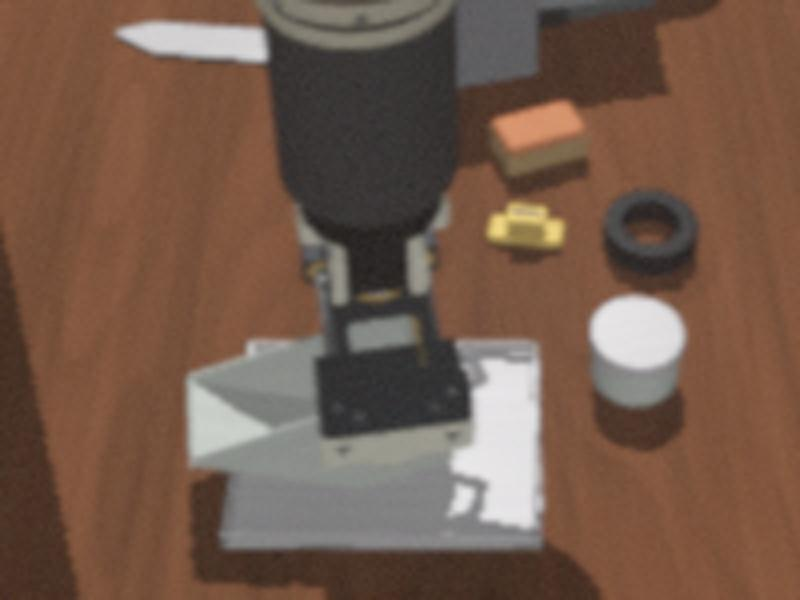

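View pics/w11.png

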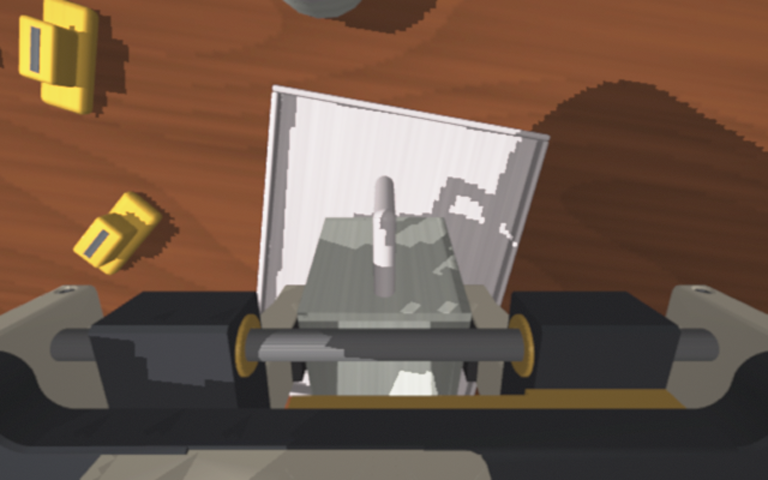

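>>> {"method": "jog_arm", "body": {
  "deltas": [
    [[0,0,0.002],0],
    [[0,0,0.004],0],
    [[0,0,0.006],0],
    [[0,0,0.006],0]
  ]
}}

```text
clock: 20.2
tool_pos: [0.4393, -0.3383, 0.0378]
orientation: [179.9, -0.2, 8.1]
force: [2.3, 6.1, 15.5]
opening: 0.0605
```

>>> {"method": "jog_arm", "body": {
  "deltas": [
    [[0,0,0.002],0],
    [[0,0,0.004],0],
    [[0,0,0.005],0],
    [[0,0,0.005],0]
  ]
}}

```text
clock: 20.6
tool_pos: [0.4418, -0.3388, 0.0342]
orientation: [179.8, -0.5, 8.1]
force: [5.3, 9.9, 22.3]
opening: 0.0611
```

```bash
python3 - <<'E'
from h import *
plan()
crop("d11",ctrl.snapshot("side"),200,200,200,150,4)
E
```

```text
now [ 0.4418 -0.3388  0.0342] [179.76  -0.48   8.09] op 0.0611 F [ 5.3  9.9 22.3] t 20.6 j [-17.  21. -28.   0. -41. 115.]
```

View pics/d11.png

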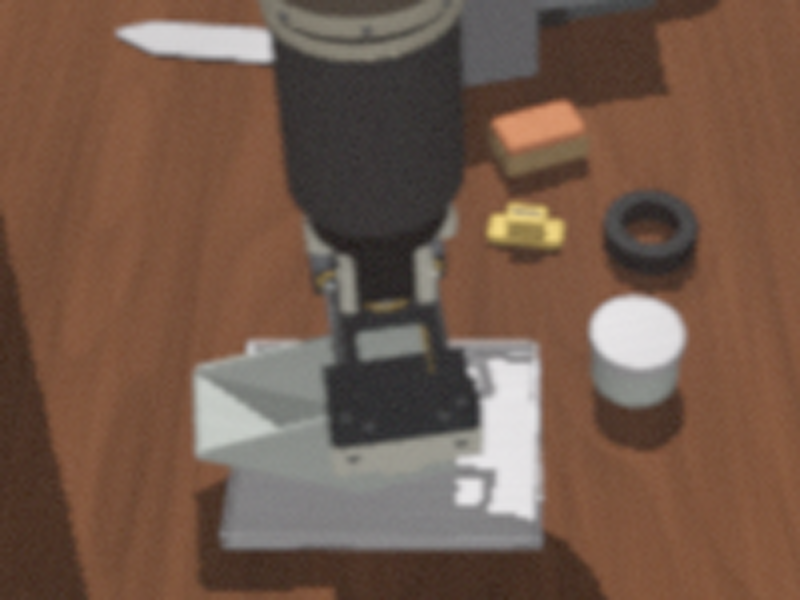

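>>> {"method": "jog_arm", "body": {
  "deltas": [
    [[0,0,0],0],
    [[0,0,0],0],
    [[0,0,0],0],
    [[0,0,0],0],
    [[0,0,0],0],
    [[0,0,0],0]
  ],
  "jaw": -1
}}

```text
clock: 21.25
tool_pos: [0.4365, -0.3382, 0.0303]
orientation: [-180.0, 0.0, 8.0]
force: [0.1, 0.1, 0.5]
opening: 0.0875
```

>>> {"method": "jog_arm", "body": {
  "deltas": [
    [[0,0,-0.03],0],
    [[0,0,-0.07],0],
    [[0,0,-0.12],0],
    [[0,0,-0.17],0],
    [[0,0,-0.22],0],
    [[0,0,-0.25],0],
    [[0,0,-0.25],0]
  ]
}}

```text
clock: 21.95
tool_pos: [0.4386, -0.3394, 0.286]
orientation: [179.7, -0.4, 8.0]
force: [1.5, 0.3, -0.2]
opening: 0.0874
```

```bash
python3 - <<'E'
from h import *
plan()
crop("d12",ctrl.snapshot("side"),200,200,200,150,4)
crop("w12",ctrl.snapshot("wrist"),0,0,640,400,1.2)
bolsters("wrist")
p=np.load("poses.npz");S=cam("wrist")
print([np.round(proj(S,[*tow(p["t"],l),.012])*1.2) for l in((.09,.07),(.09,-.07))])
E
```

```text
now [ 0.4386 -0.3394  0.286 ] [179.71  -0.42   8.01] op 0.0874 F [ 1.5  0.3 -0.2] t 21.9 j [-17.   7. -10.   0. -73. 115.]
wrist 0.88 n 473 ctr [ 401.2 -196.6] size [21.1 49.7] long axis deg 141.2
wrist 0.67 n 713 ctr [ 528.9 -168.4] size [27.  49.9] long axis deg 172.3
[array([336., 109.]), array([458., 131.])]
```

View pics/d12.png

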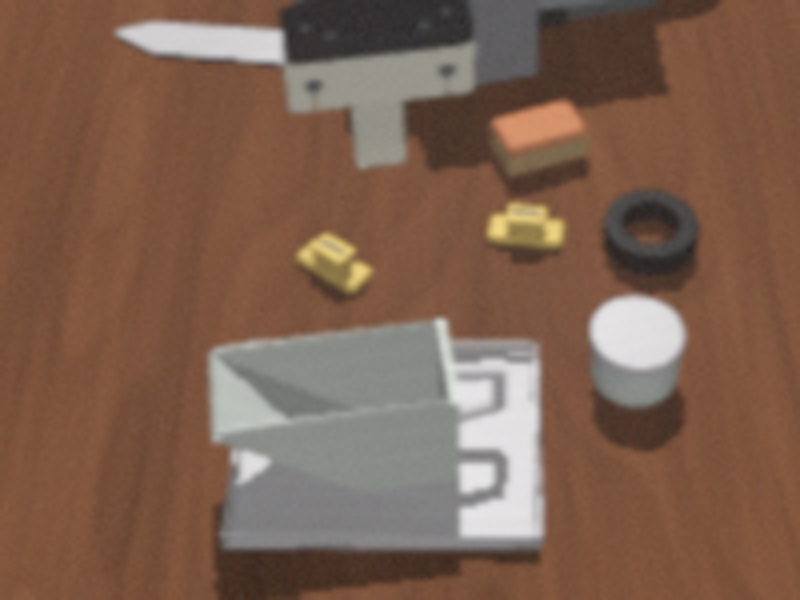

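View pics/w12.png

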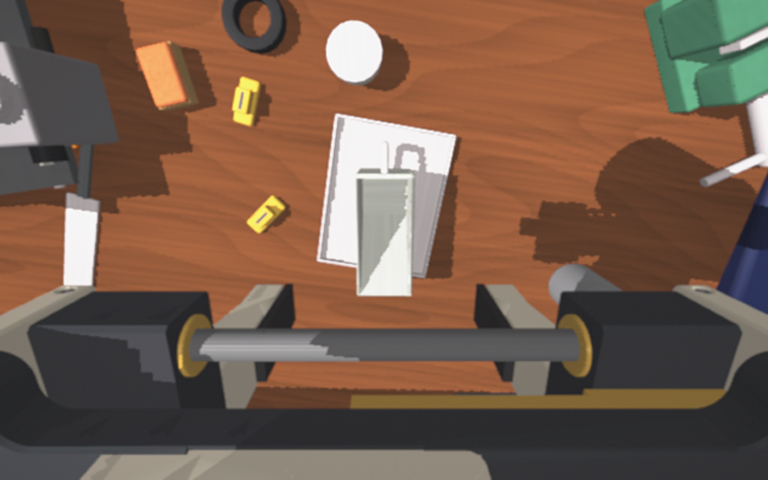

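```bash
python3 - <<'E'
from h import *
bolsters("wrist")
S=cam("scene")
for n,(u,v,z) in dict(wax=(306,226,.028),tape=(262,235,.01),tin=(231,204,.039)).items(): print(n,ray(S,u,v,z))
m=np.load("poses.npz")["m"]
plan((.529,-.168,.15,-8),(.529,-.168,.0105,-8))
E
```

```text
wrist 0.91 n 690 ctr [ 529.4 -168.3] size [25.5 49.8] long axis deg 170.3
wrist 0.7 n 433 ctr [ 401.1 -197.5] size [20.3 49. ] long axis deg 142.2
wax [ 0.54585829 -0.08566012  0.028     ]
tape [ 0.61146195 -0.17833383  0.01      ]
tin [ 0.58251827 -0.28605753  0.039     ]
now [ 0.4362 -0.3379  0.279 ] [-1.7992e+02  1.3000e-01  7.9900e+00] op 0.0873 F [ 0.1 -0.2  0.2] t 22.2 j [-17.   7. -10.  -0. -73. 115.]
d [0.1155, -0.1554, 0.129] turn 16.0 rows 4.7
d [0.1155, -0.1554, 0.2685] turn 16.0 rows 2.8
```

>>> {"method": "jog_arm", "body": {
  "deltas": [
    [[0.116,-0.155,0.1],17],
    [[0.116,-0.155,0.1],17],
    [[0.116,-0.155,0.1],17],
    [[0.116,-0.155,0.129],17],
    [[0.116,-0.155,0.17],17],
    [[0.116,-0.155,0.17],17],
    [[0.116,-0.155,0.17],17],
    [[0.116,-0.155,0.17],17]
  ],
  "jaw": 0
}}

```text
clock: 23.05
tool_pos: [0.53, -0.1688, 0.1104]
orientation: [180.0, 0.1, -9.0]
force: [-0.1, -0.1, -0.1]
opening: 0.0441
```

```bash
python3 - <<'E'
from h import *
bolsters("wrist")
plan((.529,-.168,.0105,-9))
crop("w13",ctrl.snapshot("wrist"),0,0,640,400,1.2)
c=cam("wrist");print(proj(c,[.529,-.168,.022])*1.2)
E
```

```text
wrist 0.98 n 1183 ctr [ 529.6 -168.6] size [22.4 48.7] long axis deg 171.0
wrist 0.77 n 561 ctr [ 395.9 -193.4] size [29.5 37.4] long axis deg 140.4
now [ 0.5308 -0.1693  0.112 ] [ 1.7999e+02 -1.1000e-01 -9.0300e+00] op 0.0436 F [-0.8 -0.3  0.1] t 23.1 j [  2.  15. -23.   0. -51.  78.]
d [-0.002, -0.001, 0.1015] turn -0.0 rows 2.0
[383.6646565  249.08068122]
```

View pics/w13.png

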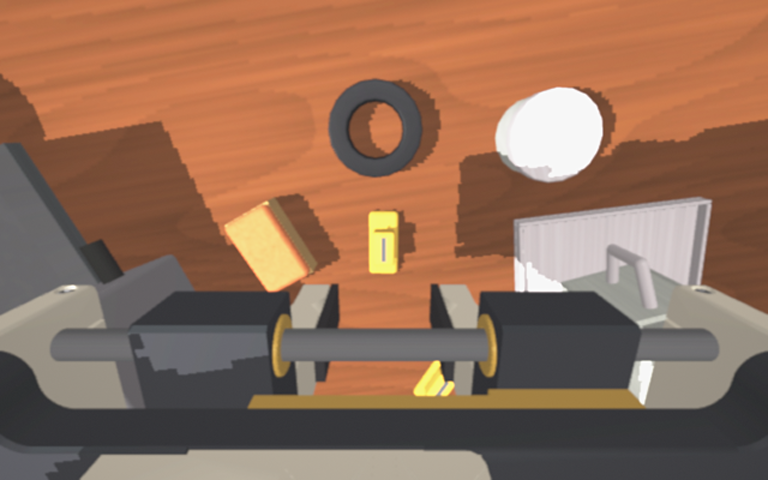

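>>> {"method": "jog_arm", "body": {
  "deltas": [
    [[-0.002,-0.001,0.05],0],
    [[-0.002,-0.001,0.09],0],
    [[-0.002,-0.001,0.1015],0],
    [[-0.002,-0.001,0.1015],0],
    [[-0.002,-0.001,0.1015],0]
  ]
}}

```text
clock: 23.7
tool_pos: [0.5298, -0.1677, 0.0109]
orientation: [180.0, -0.1, -9.0]
force: [-0.2, 0.2, 0.0]
opening: 0.0437
```

>>> {"method": "jog_arm", "body": {
  "deltas": [
    [[0,0,0],0],
    [[0,0,0],0],
    [[0,0,0],0],
    [[0,0,0],0],
    [[0,0,0],0],
    [[0,0,0],0]
  ],
  "jaw": 1
}}

```text
clock: 24.3
tool_pos: [0.5286, -0.1673, 0.0096]
orientation: [180.0, -0.0, -9.0]
force: [-1.4, 0.4, 6.7]
opening: 0.0156
```

>>> {"method": "jog_arm", "body": {
  "deltas": [
    [[0,0,-0.04],0],
    [[0,0,-0.09],0],
    [[0,0,-0.14],0],
    [[0,0,-0.19],0],
    [[0,0,-0.24],0],
    [[0,0,-0.25],0],
    [[0,0,-0.25],0]
  ]
}}

```text
clock: 25.0
tool_pos: [0.5291, -0.1672, 0.2611]
orientation: [-179.9, -0.2, -9.0]
force: [0.6, 0.1, -2.3]
opening: 0.0158
```

```bash
python3 - <<'E'
from h import *
m=np.load("poses.npz")["m"]
S=cam("scene");c,s=np.cos(m[2]),np.sin(m[2])
w=ray(S,438,261,.043);d=w[:2]-m[:2];print("media machine",c*d[0]+s*d[1],-s*d[0]+c*d[1])
g=tow(m,(-.03,-.02));plan((*g,.26,-77.5),(*g,.08,-77.5))
E
```

```text
media machine 0.006733377346864483 0.05598669016578392
now [ 0.5291 -0.1672  0.2611] [-179.95   -0.24   -9.01] op 0.0158 F [ 0.6  0.1 -2.3] t 25.0 j [  3.   8. -12.  -0. -70.  78.]
d [-0.1054, -0.3125, 0.0011] turn 68.5 rows 8.0
d [-0.1054, -0.3125, 0.1811] turn 68.5 rows 3.6
```

>>> {"method": "jog_arm", "body": {
  "deltas": [
    [[-0.105,-0.312,0],68.5],
    [[-0.105,-0.312,0],68.5],
    [[-0.105,-0.312,0],68.5],
    [[-0.105,-0.312,0],68.5],
    [[-0.105,-0.312,0],68.5],
    [[-0.105,-0.312,0],68.5],
    [[-0.105,-0.312,0],68.5],
    [[-0.105,-0.312,0],68.5],
    [[-0.105,-0.312,0],68.5],
    [[-0.105,-0.312,0],68.5],
    [[-0.105,-0.312,0],68.5],
    [[-0.105,-0.312,0.05],68.5],
    [[-0.105,-0.312,0.1],68.5],
    [[-0.105,-0.312,0.15],68.5],
    [[-0.105,-0.312,0.18],68.5],
    [[-0.105,-0.312,0.18],68.5]
  ]
}}

```text
clock: 26.6
tool_pos: [0.4705, 0.1543, 0.0747]
orientation: [179.5, -0.2, -77.5]
force: [0.9, -0.0, -1.2]
opening: 0.0158
```

>>> {"method": "jog_arm", "body": {
  "deltas": [
    [[0,0,0],0],
    [[0,0,0],0],
    [[0,0,0],0],
    [[0,0,-0.03],0],
    [[0,0,-0.08],0],
    [[0,0,-0.13],0],
    [[0,0,-0.18],0],
    [[0,0,-0.21],0],
    [[0,0,-0.21],0],
    [[0,0,-0.21],0]
  ],
  "jaw": 0.2
}}

```text
clock: 27.6
tool_pos: [0.4735, 0.1575, 0.2909]
orientation: [-179.8, 0.1, -77.5]
force: [0.6, 0.3, -1.0]
opening: 0.0351
```

```bash
python3 - <<'E'
from h import *
plan((.4,-.2,.26,-38))
crop("w14",ctrl.snapshot("wrist"),0,0,640,400,1.2)
im=ctrl.snapshot("scene");crop("s14",im,320,100,220,200,3.6);crop("s14b",im,180,80,180,180,4.4)
bolsters("scene");bolsters("side")
E
```

```text
now [0.4735 0.1575 0.2909] [-1.798e+02  1.300e-01 -7.750e+01] op 0.0351 F [ 0.6  0.3 -1. ] t 27.6 j [ 41.   1. -15.  -0. -73. -28.]
d [0.3331, 0.1492, 0.0309] turn -39.5 rows 7.3
scene 0.64 n 185 ctr [454.2 156.2] size [29.1 50.6] long axis deg 104.3
scene 0.62 n 4712 ctr [267.5 350.3] size [485.4 120.3] long axis deg 1.9
scene 0.53 n 143 ctr [ 397.7 -197. ] size [32.6 48.8] long axis deg 139.6
```

View pics/w14.png

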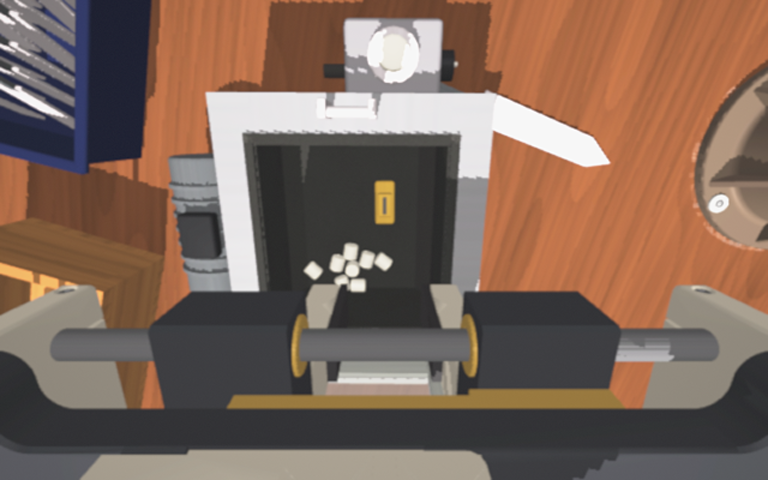

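>>> {"method": "jog_arm", "body": {
  "deltas": [
    [[0.333,0.149,0.03],-38.5],
    [[0.333,0.149,0.03],-38.5],
    [[0.333,0.149,0.03],-38.5],
    [[0.333,0.149,0.03],-38.5],
    [[0.333,0.149,0.03],-38.5],
    [[0.333,0.149,0.03],-38.5],
    [[0.333,0.149,0.03],-38.5],
    [[0.333,0.149,0.03],-38.5],
    [[0.333,0.149,0.08],-38.5],
    [[0.333,0.149,0.13],-38.5],
    [[0.333,0.149,0.17],-38.5],
    [[0.333,0.149,0.17],-38.5],
    [[0.333,0.149,0.17],-38.5],
    [[0.333,0.149,0.17],-38.5]
  ],
  "jaw": 0
}}

```text
clock: 29.3
tool_pos: [0.4017, -0.2002, 0.1211]
orientation: [-179.9, -0.2, -39.0]
force: [0.9, 0.0, 0.6]
opening: 0.0441
```

```bash
python3 - <<'E'
from h import *
bolsters("wrist")
plan((.4,-.197,.0105,-39))
E
```

```text
wrist 0.86 n 1181 ctr [ 400.9 -197.1] size [22.4 50.7] long axis deg 141.6
now [ 0.4016 -0.2001  0.1211] [-179.88   -0.18  -38.98] op 0.0439 F [0.9 0.1 0.4] t 29.4 j [ -1.   5. -35.   0. -50.  52.]
d [-0.0032, -0.0014, 0.1106] turn 0.0 rows 2.2
```

>>> {"method": "jog_arm", "body": {
  "deltas": [
    [[-0.0025,-0.002,0.05],0],
    [[-0.0025,-0.002,0.09],0],
    [[-0.0025,-0.002,0.11],0],
    [[-0.0025,-0.002,0.11],0],
    [[-0.0025,-0.002,0.11],0]
  ]
}}

```text
clock: 29.9
tool_pos: [0.4004, -0.197, 0.0103]
orientation: [-180.0, -0.1, -39.0]
force: [0.6, 0.5, -0.3]
opening: 0.0437
```

>>> {"method": "jog_arm", "body": {
  "deltas": [
    [[0,0,0],0],
    [[0,0,0],0],
    [[0,0,0],0],
    [[0,0,0],0],
    [[0,0,0],0],
    [[0,0,0],0]
  ],
  "jaw": 1
}}

```text
clock: 30.5
tool_pos: [0.3997, -0.1969, 0.0096]
orientation: [-180.0, -0.0, -39.0]
force: [-1.3, 1.9, 7.6]
opening: 0.0154
```

>>> {"method": "jog_arm", "body": {
  "deltas": [
    [[0,0,-0.04],0],
    [[0,0,-0.09],0],
    [[0,0,-0.14],0],
    [[0,0,-0.19],0],
    [[0,0,-0.24],0],
    [[0,0,-0.25],0],
    [[0,0,-0.25],0]
  ]
}}

```text
clock: 31.2
tool_pos: [0.4002, -0.1969, 0.2609]
orientation: [-179.8, -0.2, -39.0]
force: [-0.1, -0.8, -1.9]
opening: 0.0159
```

```bash
python3 - <<'E'
from h import *
m=np.load("poses.npz")["m"]
g=tow(m,(.02,-.03));plan((*g,.26,-77.5),(*g,.08,-77.5))
E
```

```text
now [ 0.4002 -0.1969  0.2609] [-179.84   -0.2   -39.01] op 0.0159 F [-0.1 -0.8 -1.9] t 31.2 j [ -1.  -3. -23.  -0. -69.  52.]
d [-0.1271, -0.3552, 0.0009] turn 38.5 rows 7.5
d [-0.1271, -0.3552, 0.1809] turn 38.5 rows 3.6
```

>>> {"method": "jog_arm", "body": {
  "deltas": [
    [[-0.127,-0.355,0],38.5],
    [[-0.127,-0.355,0],38.5],
    [[-0.127,-0.355,0],38.5],
    [[-0.127,-0.355,0],38.5],
    [[-0.127,-0.355,0],38.5],
    [[-0.127,-0.355,0],38.5],
    [[-0.127,-0.355,0],38.5],
    [[-0.127,-0.355,0],38.5],
    [[-0.127,-0.355,0],38.5],
    [[-0.127,-0.355,0],38.5],
    [[-0.127,-0.355,0.05],38.5],
    [[-0.127,-0.355,0.1],38.5],
    [[-0.127,-0.355,0.15],38.5],
    [[-0.127,-0.355,0.18],38.5],
    [[-0.127,-0.355,0.18],38.5]
  ]
}}

```text
clock: 32.7
tool_pos: [0.52, 0.1553, 0.074]
orientation: [179.4, -0.2, -77.6]
force: [-0.9, -1.3, -0.7]
opening: 0.0156
```

>>> {"method": "jog_arm", "body": {
  "deltas": [
    [[0,0,0],0],
    [[0,0,0],0],
    [[0,0,0],0],
    [[0,0,-0.03],0],
    [[0,0,-0.08],0],
    [[0,0,-0.13],0],
    [[0,0,-0.18],0],
    [[0,0,-0.23],0],
    [[0,0,-0.28],0],
    [[0,0,-0.33],0],
    [[0,0,-0.36],0],
    [[0,0,-0.36],0],
    [[0,0,-0.36],0]
  ],
  "jaw": 0.2
}}

```text
clock: 34.0
tool_pos: [0.5238, 0.1588, 0.441]
orientation: [-179.8, 0.1, -77.5]
force: [-0.7, 0.0, -0.8]
opening: 0.0347
```

```bash
python3 - <<'E'
from h import *
m=np.load("poses.npz")["m"]
plan()
c,s=np.cos(m[2]),np.sin(m[2])
def inm(w): d=w[:2]-m[:2];return np.round([c*d[0]+s*d[1],-s*d[0]+c*d[1]],3)
for n in("wrist","scene","side"):
    C=cam(n);ctrl.snapshot(n)
    for q in("bolster1","media1"):
        for b in ctrl.boxes_of(q,n):
            x,y,w,h=np.array(b["bbox"])*[640,400,640,400];print(n,q,round(b["conf"],2),"size",round(w),round(h),"mach",inm(ray(C,x+w/2,y+h/2,.045)))
# door points in scene
S=cam("scene")
for th in(1.45,1.5,1.55,1.62):
    o=[]
    for X in(-.1,.1):
        y=.115-.22*np.cos(th);z=.131+.22*np.sin(th);o.append(np.round(proj(S,[*tow(m,(X,y)),z])).tolist())
    print(th,o)
bb=[(b["conf"],np.round(np.array(b["bbox"])*[640,400,640,400])) for b in ctrl.boxes_of("door","scene")];print(bb)
E
```

```text
now [0.5238 0.1588 0.441 ] [-1.7981e+02  1.1000e-01 -7.7510e+01] op 0.0347 F [-0.7  0.  -0.8] t 34.0 j [ 37.   5.   7.  -0. -92. -25.]
wrist bolster1 0.67 size 13 26 mach [ 0.016 -0.029]
wrist bolster1 0.54 size 8 28 mach [-0.03  -0.022]
wrist media1 0.64 size 5 10 mach [0.02  0.083]
wrist media1 0.55 size 6 11 mach [0.009 0.063]
wrist media1 0.54 size 12 17 mach [0.052 0.059]
wrist media1 0.47 size 8 8 mach [-0.     0.079]
wrist media1 0.4 size 9 10 mach [0.006 0.037]
wrist media1 0.4 size 12 14 mach [-0.032  0.051]
scene bolster1 0.59 size 21 16 mach [-0.024 -0.018]
scene bolster1 0.55 size 22 11 mach [ 0.016 -0.034]
scene media1 0.62 size 7 8 mach [0.023 0.077]
scene media1 0.62 size 6 10 mach [-0.236  0.257]
scene media1 0.46 size 8 6 mach [0.004 0.083]
scene media1 0.45 size 8 6 mach [-0.001  0.048]
scene media1 0.41 size 8 12 mach [0.035 0.055]
scene media1 0.4 size 10 5 mach [0.012 0.032]
1.45 [[501.0, 144.0], [497.0, 240.0]]
1.5 [[507.0, 145.0], [504.0, 241.0]]
1.55 [[514.0, 146.0], [511.0, 242.0]]
1.62 [[523.0, 148.0], [522.0, 245.0]]
[(0.72, array([476., 148.,  56., 144.]))]
```

```bash
python3 - <<'E'
from h import *
m=np.load("poses.npz")["m"]
g=tow(m,(0,.2));plan((*g,.441,-77.46),(*g,.331,-77.46))
y0,z0=.2,.331
for th in(90,80,72,64,56,48,40,32,24,18,12,8,5,2,0):
    t=np.radians(th);y=.115-.2*np.cos(t)+.036*np.sin(t)+.002;z=.131+.2*np.sin(t)+.026*np.cos(t)
    print(th,round(y0-y,3),round(z0-z,3))
E
```

```text
now [0.5241 0.1589 0.4387] [ 1.7997e+02 -2.0000e-02 -7.7510e+01] op 0.0352 F [ 0.5 -0.4 -0.5] t 34.5 j [ 37.   5.   7.   0. -92. -25.]
d [-0.2299, 0.0193, -0.0023] turn -0.0 rows 4.6
d [-0.2299, 0.0193, 0.1077] turn -0.0 rows 2.2
90 0.047 0.0
80 0.082 -0.001
72 0.111 0.002
64 0.138 0.009
56 0.165 0.02
48 0.19 0.034
40 0.213 0.052
32 0.234 0.072
24 0.251 0.095
18 0.262 0.113
12 0.271 0.133
8 0.276 0.146
5 0.279 0.157
2 0.282 0.167
0 0.283 0.174
```

>>> {"method": "jog_arm", "body": {
  "deltas": [
    [[-0.05,0.019,-0.002],0],
    [[-0.1,0.019,-0.002],0],
    [[-0.15,0.019,-0.002],0],
    [[-0.2,0.019,-0.002],0],
    [[-0.23,0.019,-0.002],0],
    [[-0.23,0.019,-0.002],0],
    [[-0.23,0.019,0.045],0],
    [[-0.23,0.019,0.09],0],
    [[-0.23,0.019,0.108],0],
    [[-0.23,0.019,0.108],0],
    [[-0.23,0.019,0.108],0]
  ],
  "jaw": 1
}}

```text
clock: 35.6
tool_pos: [0.4564, 0.3792, 0.3322]
orientation: [-179.9, -0.0, -77.5]
force: [1.1, 0.1, 2.0]
opening: 0.0005
```

>>> {"method": "jog_arm", "body": {
  "deltas": [
    [[0.025,0,0],0],
    [[0.047,0,0],0],
    [[0.065,0,0],0],
    [[0.082,0,0],0],
    [[0.097,0,0.001],0],
    [[0.111,0,0.002],0],
    [[0.125,0,0.005],0],
    [[0.138,0,0.009],0]
  ]
}}

```text
clock: 36.4
tool_pos: [0.4861, 0.2434, 0.322]
orientation: [-180.0, -0.0, -77.5]
force: [1.2, 3.8, 4.0]
opening: 0.0001
```

```bash
python3 - <<'E'
from h import *
plan();ctrl.snapshot("scene");ctrl.snapshot("side")
m=np.load("poses.npz")["m"];S=cam("scene");D=cam("side")
for n in("scene","side"):print([(round(b["conf"],2),np.round(np.array(b["bbox"])*[640,400,640,400])) for b in ctrl.boxes_of("door",n)])
for th in(50,57,64,71,90):
    t=np.radians(th);y=.115-.22*np.cos(t);z=.131+.22*np.sin(t);print(th,[np.round(proj(C,[*tow(m,(X,y)),z])).tolist() for C in(S,D) for X in(-.1,.1)])
E
```

```text
now [0.4861 0.2434 0.322 ] [-1.7997e+02 -1.0000e-02 -7.7510e+01] op 0.0001 F [1.2 3.8 4. ] t 36.4 j [ 47.   5.  -7.   0. -78. -35.]
[(0.61, array([450., 142.,  33., 151.]))]
[(0.69, array([283.,  75.,  64.,  59.]))]
50 [[432.0, 150.0], [417.0, 238.0], [284.0, 109.0], [351.0, 101.0]]
57 [[445.0, 147.0], [432.0, 236.0], [283.0, 101.0], [349.0, 93.0]]
64 [[459.0, 144.0], [448.0, 236.0], [281.0, 93.0], [347.0, 86.0]]
71 [[474.0, 143.0], [465.0, 236.0], [279.0, 86.0], [345.0, 80.0]]
90 [[516.0, 147.0], [515.0, 243.0], [275.0, 74.0], [338.0, 67.0]]
```

>>> {"method": "jog_arm", "body": {
  "deltas": [
    [[0.014,0,0.005],0],
    [[0.027,0,0.011],0],
    [[0.04,0,0.018],0],
    [[0.052,0,0.025],0],
    [[0.064,0,0.034],0],
    [[0.075,0,0.043],0],
    [[0.086,0,0.053],0],
    [[0.096,0,0.063],0],
    [[0.105,0,0.074],0],
    [[0.113,0,0.086],0],
    [[0.119,0,0.095],0],
    [[0.124,0,0.104],0],
    [[0.129,0,0.114],0],
    [[0.133,0,0.124],0],
    [[0.138,0,0.137],0],
    [[0.138,0,0.137],0]
  ]
}}

```text
clock: 38.2
tool_pos: [0.5144, 0.1088, 0.1829]
orientation: [179.8, -0.1, -77.5]
force: [0.5, -0.3, -1.0]
opening: 0.0005
```

```bash
python3 - <<'E'
from h import *
m=np.load("poses.npz")["m"];g=tow(m,(0,-.084))
plan((*g,.157,-77.5),(*g,.152,-77.5))
E
```

```text
now [0.5144 0.1088 0.1829] [ 1.7981e+02 -5.0000e-02 -7.7550e+01] op 0.0005 F [ 0.5 -0.3 -1. ] t 38.2 j [ 33.   9. -22.  -0. -60. -21.]
d [0.0072, -0.0012, 0.0259] turn -0.0 rows 0.5
d [0.0072, -0.0012, 0.0309] turn -0.0 rows 0.1
```

>>> {"method": "jog_arm", "body": {
  "deltas": [
    [[0.004,0,0.006],0],
    [[0.006,0,0.012],0],
    [[0.006,0,0.017],0],
    [[0.006,0,0.021],0],
    [[0.006,0,0.024],0],
    [[0.006,0,0.027],0],
    [[0.006,0,0.027],0]
  ]
}}

```text
clock: 38.9
tool_pos: [0.5167, 0.1039, 0.1577]
orientation: [180.0, -0.0, -77.5]
force: [0.0, 0.7, -0.1]
opening: 0.0007
```

>>> {"method": "jog_arm", "body": {
  "deltas": [
    [[0,0,0.002],0],
    [[0,0,0.004],0],
    [[0,0,0.005],0],
    [[0,0,0.005],0]
  ]
}}

```text
clock: 39.3
tool_pos: [0.5169, 0.1039, 0.1569]
orientation: [-179.9, -0.0, -77.4]
force: [-16.1, -0.3, 36.6]
opening: 0.0005
```

```bash
python3 - <<'E'
from h import *
plan()
E
```

```text
now [0.5169 0.1039 0.1569] [-1.7989e+02 -4.0000e-02 -7.7430e+01] op 0.0005 F [-16.1  -0.3  36.6] t 39.3 j [ 33.  10. -24.   0. -56. -20.]
```

```bash
python3 - <<'E'
from h import *
m=np.load("poses.npz")["m"];g=tow(m,(-.035,-.161))
plan((*g,.22,-77.5),(*g,.13,-77.5))
E
```

```text
now [0.5169 0.1039 0.1569] [-1.7989e+02 -4.0000e-02 -7.7430e+01] op 0.0005 F [-16.1  -0.3  36.6] t 39.3 j [ 33.  10. -24.   0. -56. -20.]
d [0.0789, 0.0351, -0.0631] turn 0.1 rows 2.1
d [0.0789, 0.0351, 0.0269] turn 0.1 rows 1.8
```

>>> {"method": "jog_arm", "body": {
  "deltas": [
    [[0,0,-0.04],0],
    [[0,0,-0.07],0],
    [[0.04,0.018,-0.07],0],
    [[0.079,0.035,-0.07],0],
    [[0.079,0.035,-0.07],0],
    [[0.079,0.035,-0.07],0]
  ]
}}

```text
clock: 39.9
tool_pos: [0.4994, 0.0186, 0.223]
orientation: [-180.0, 0.0, -77.6]
force: [-0.4, 1.1, 0.7]
opening: 0.0009
```

```bash
python3 - <<'E'
from h import *
m=np.load("poses.npz")["m"];g=tow(m,(-.035,-.161))
plan((*g,.13,-77.5),(*g,.119,-77.5))
for n in("scene","side"):
    C=cam(n);ctrl.snapshot(n)
    print(n,[(round(b["conf"],2),np.round(np.array(b["bbox"])*[640,400,640,400]).tolist()) for b in ctrl.boxes_of("door",n)])
    for th in(0,.03,.08):
        P=[]
        for X in(-.1,.1):
            for r,h in((.22,0),(.22,.012),(0,0),(0,.012)):
                y=.115-r*np.cos(th)+h*np.sin(th);z=.131+r*np.sin(th)+h*np.cos(th);P.append(proj(C,[*tow(m,(X,y)),z]))
        P=np.array(P);print(th,np.round([*P.min(0),*(P.max(0)-P.min(0))],1))
E
```

```text
now [0.4994 0.0186 0.223 ] [-1.800e+02  1.000e-02 -7.761e+01] op 0.0009 F [-0.4  1.1  0.7] t 39.9 j [ 25.   4. -21.  -0. -65. -12.]
d [-0.0005, -0.0005, 0.093] turn -0.1 rows 1.9
d [-0.0005, -0.0005, 0.104] turn -0.1 rows 0.2
scene [(0.75, [369.0, 188.0, 110.0, 103.0])]
0 [365.2 186.4 114.8 105.1]
0.03 [365.5 184.8 114.7 106.7]
0.08 [366.2 182.2 114.2 109.3]
side [(0.75, [282.0, 130.0, 75.0, 38.0]), (0.62, [274.0, 133.0, 103.0, 85.0])]
0 [279.7 127.   77.2  45.9]
0.03 [279.6 126.9  77.3  44.1]
0.08 [279.6 126.8  77.4  41. ]
```

>>> {"method": "jog_arm", "body": {
  "deltas": [
    [[0,0,0.05],0],
    [[0,0,0.085],0],
    [[0,0,0.094],0],
    [[0,0,0.098],0],
    [[0,0,0.101],0],
    [[0,0,0.104],0],
    [[0,0,0.104],0],
    [[0,0,0.104],0]
  ]
}}

```text
clock: 40.9
tool_pos: [0.5006, 0.0197, 0.1212]
orientation: [-179.8, 0.0, -77.5]
force: [-5.3, 0.2, 10.1]
opening: 0.0006
```

>>> {"method": "jog_arm", "body": {
  "deltas": [
    [[0,0,0.003],0],
    [[0,0,0.003],0],
    [[0,0,-0.05],0],
    [[0,0,-0.1],0],
    [[0,0,-0.15],0],
    [[0,0,-0.2],0],
    [[0,0,-0.2],0],
    [[0,0,-0.2],0],
    [[0,0,-0.2],0]
  ]
}}

```text
clock: 41.8
tool_pos: [0.4994, 0.0194, 0.3189]
orientation: [-180.0, 0.0, -77.5]
force: [-0.2, 0.4, -0.3]
opening: 0.0005
```

```bash
python3 - <<'E'
from h import *
plan()
m=np.load("poses.npz")["m"];t=np.load("poses.npz")["t"]
for n in("scene","side"):
    ctrl.snapshot(n)
    for q in("door","cup","bolster1","media1"):print(n,q,[(round(b["conf"],2),np.round(np.array(b["bbox"])*[640,400,640,400]).tolist()) for b in ctrl.boxes_of(q,n)][:9])
for n in("scene","side"):
    C=cam(n);c=np.array([.4305,-.339,np.radians(8)])
    P=np.array([proj(C,[*tow(c,l),l[2]]) for l in((-.105,.0305,.073),(-.105,-.0305,.073),(.032,.0305,.073),(.032,-.0305,.073),(.032,.0305,.003),(.032,-.0305,.003),(-.026,.0305,.003),(-.026,-.0305,.003),(.064,0,.03))]);print(np.round([*P.min(0),*(P.max(0)-P.min(0))]))
E
```

```text
now [0.4994 0.0194 0.3189] [-1.7998e+02  3.0000e-02 -7.7520e+01] op 0.0005 F [-0.2  0.4 -0.3] t 41.8 j [ 25.   1. -12.  -0. -77. -12.]
scene door [(0.7, [369.0, 188.0, 111.0, 104.0])]
scene cup [(0.74, [225.0, 125.0, 40.0, 55.0])]
scene bolster1 []
scene media1 []
side door [(0.72, [281.0, 126.0, 74.0, 46.0]), (0.37, [254.0, 284.0, 82.0, 52.0])]
side cup [(0.95, [253.0, 281.0, 74.0, 42.0])]
side bolster1 []
side media1 []
[229. 118.  41.  57.]
[245. 280.  74.  43.]
```

```bash
python3 -c "
from plant import ctrl
print(ctrl.close_job())"
```

```text
the job is handed in; nothing more can be done
None
```

I handed the job in at about 42 s of the 210 s allowed, with every step done as far as my checks could show; the system gave no verdict.

**What I did**
- **Media:** The tool cannot tilt, so I gripped the cup by its sides near the rim and turned it against the strike bar to about 65 degrees over the tub. That was enough to empty it.
- **Cup:** I turned the cup back against the bar and set it upright on the tray.
- **Bolsters:** Only two were on the bench. One was knocked about 4 cm aside during the run, so I located it again before picking it up.
- **Door and button:** I pushed the door shut by its latch case, then pressed the start button and moved the arm clear.

**Last checks**
- **Tub contents:** Before the door was shut, a picture showed all eight media pieces in the tub. The detector found both bolsters in there, and afterwards it found no bolster or media left on the bench.
- **Door:** The door outline in both camera views fits shut to within a few pixels. The latch case stopped at 157 mm under 37 N, exactly its shut height. The bolt itself could not be seen, so that it snapped in is my inference.
- **Start button:** It stopped at 121 mm under 10 N, which is its full travel. That it sprang back was not checked.
- **Cup:** It looked upright and empty right after I let go. The final detection puts it about 15 mm off the spot I was aiming for, by estimate about 10 mm from the tray centre, still well inside the limits.
- **Tape, tin and wax:** I did not measure these again at the end. The robot showed no contact with them.

I reached the limit of 40 viewed pictures partway through, so everything after the first bolster was checked by detectors and force readings only.

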